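# Load the outgoing mail tray on the counter scale

## Task

Get the outgoing post ready: set all the cardboard parcels right way up, side by side on the floor of the light mail tray, spreading the load evenly as you go so that the tray stays level in the middle of its narrow scale and never tips or slides, and push the mailing tube down into the spring holder until it snaps fully home, centred in it. When all of that is stowed, press the scale's button fully down to log the weight; leave the cup, tape dispenser and stamp where they are.

Things in the scene. Friction and masses are not known exactly. Their poses are not given: they have to be found in the camera images.
- tray: Light white plastic mail tray, open on top, 170 (x) by 400 (y) by 70 mm high outside, walls and floor 5 mm, 220 g. It stands loose on the scale's platform and overhangs it by 145 mm at both ends: it tips when the common centre of mass of tray and load nears a platform edge, 55 mm from the platform's centre. Origin: centre of its underside; y along its length.
- scale: Fixed bench scale. Steel platform 140 (x) by 110 (y) mm, top 55 mm above the counter; origin under the platform's centre at counter height. Its grey console, 65 by 130 mm and 34 mm high, stands 145 mm to the -x side (towards the robot) with a dark screen and the log button.
- logkey_top (a point): Centre of the top of the log button, a white push button of 24 mm diameter in a black housing on the scale's console; it is pressed downwards, 5 mm of travel.
- logkey (a joint): Travel of the log button in m: 0 released, 0.005 fully pressed; springs back; full travel takes about 4 N.
- large1: Cardboard parcel, 75 long (x) by 50 wide (y) by 60 mm high, about 300 g, lying loose on the counter with its underside down at the start, or absent. Origin: centre of its underside; x along its length, z up. Any yaw within about 0.4 rad of the world x axis at the start.
- large2: Same as large1 (75 by 50 by 60 mm, about 300 g); may be absent. Origin: centre of its underside.
- small1: Cardboard parcel, 40 long (x) by 50 wide (y) by 50 mm high, about 150 g, lying loose on the counter with its underside down at the start, or absent. Origin: centre of its underside; x along its length, z up. Any yaw within about 0.4 rad of the world x axis at the start.
- small2: Same as small1 (40 by 50 by 50 mm, about 150 g); may be absent. Origin: centre of its underside.
- small3: Same as small1 (40 by 50 by 50 mm, about 150 g); may be absent. Origin: centre of its underside.
- small4: Same as small1 (40 by 50 by 50 mm, about 150 g); may be absent. Origin: centre of its underside.
- tube: Cardboard mailing tube, 40 mm diameter, 216 mm long over its two white square end caps (46 by 46 by 8 mm), 90 g, lying on its caps on the counter at the start. Origin: on its axis at mid length; x along the axis. Either way round is good.
- holder: Fixed steel tube holder, base 160 (x) by 70 (y) by 8 mm; 62 mm to either side of its middle along x are a bed and two sprung jaws, tips 69 mm above the counter, 37 mm apart; the middle is free for fingers. Pushed straight down, the tube spreads the jaws (10 to 20 N), then the force drops and they close over it. Origin: underside centre; x along the tube.
- seat (a point): Where the tube's centre lies when it is snapped fully home: 55 mm above the counter over the middle of the holder; x along the holder.
- pencup: Dark metal cup beyond the tray, 68 mm diameter, 90 mm high. Bystander. Origin: centre of its underside.
- tape: Black tape dispenser, 110 by 45 by 72 mm. Bystander. Origin: centre of its underside.
- stamp: Wooden hand stamp standing up, 40 mm diameter, 76 mm high. Bystander. Origin: centre of its underside.

How it is judged:
By the outcome, as a careful person would: the job done as asked, in the order asked, and still so for the second after the job is handed in, with the robot touching nothing.
Of large1, large2, small1, small2, small3, small4 only 4 to 6 are there at a start; the rules pass over those that are not, and their reading is None.
At some moment in a run one of large1, large2, small1, small2, small3, small4, tube may be knocked a few centimetres aside while the robot is not near it.
It also fails if it takes over 210 s, if anything falls off the work surface, if the arm or the gripper's body presses on something with over 40 N, if the wrist force passes 120 N, or if a joint passes its speed limit or range.

## Robot

A 6-joint arm with a two-finger parallel gripper is mounted at the origin on the work surface. World frame = base frame: x ahead of the robot, y to its left, z up, the work surface at z = 0. Lengths are in mm, angles in rad, forces in N, time in s.
With the tool pointing down it reaches from about 350 to 975 mm from the base axis. Payload 7.1 kg.
Tool frame: the origin (TCP) lies midway between the tips of the shut fingers; the grasp point (between the pads) lies 19 mm behind it (r.tcp_to_grasp is the distance from the TCP to the grasp point, in mm); z points along the fingers, y is the direction in which the jaws open and shut (so a half turn about z gives the same grasp; the last joint's range is limited). The gripper opens to 88 mm and grips with 3 to 60 N. Pads are 20 mm wide; open, the fingers measure 115 mm over their backs; the gripper's body (75 mm by 178 mm) begins 61 mm behind the grasp point.
Start: joints at [-1.154, 0.423, 1.63, -0, 1.089, -0.019], TCP at [263.85, -566.558, 222.675] pointing down, gripper open.
Joint ranges: [-3, 3], [-0.9, 2.11], [0.09, 2.58], [-1.31, 4.45], [0.11, 2.69], [-2.54, 2.54]. Speed limits (rad/s): [2.39, 2.39, 3.01, 3.14, 3.14, 3.14].

## Interface

Orientations are given as a 3x3 rotation matrix whose columns are the frame's x, y, z axes.
In Python, from cell import telemetry, optics, workorder, r gives the robot as it stands.
- The arm moves only by the tool carry_out, never from a script. Its argument "moves" is a list of rows, each an object of numbers: "dx", "dy", "dz": the shift along the world's x, y, z in cm; "twist": the turn about the world's z in degrees; "fingers": the closure in counts, from 0 (fully open) to 255 (shut). A call has 1 to 12 rows; each row shifts and turns the pose as measured when the row begins; what a row does not reach is not made up. A row lasts 1/12 s, in which the tool goes at most 41.7 mm and 7.16 degrees, less where a joint would pass 70% of its speed; a pose out of reach is approached as far as the arm can. A call is refused whole if a number of a shift passes 4.17 or a number of a turn 7.16, either way. A call with a gripper value outside its range is refused whole. The fingers move at their own pace and stop on an object; "squeeze" is the grip in N (left out, the last holds). Time passes only in rows, so rows that do not move let the fingers close. It gives the time, the measured TCP pose, the force and the opening at its end, in the units of the state.
- telemetry.get_obs(): the state, without advancing time (a new reading comes with each control period).
- optics.camera(name): name is "scene" or "top" or "wrist"; returns (picture, depth): 400x640x3 uint8, blue, green, red; 400x640 float32, mm along the optical axis (not along the pixel's ray), 0 where there is no reading.
- optics.camera_model(name): a dict with "camera_matrix" (3x3 intrinsics, pixels), "eye" and "attitude" of the camera in the world. Camera axes: x right, y up, looking along -z (the intrinsics and any distortion apply to the point x, -y, -z); pixel columns grow to the right and rows downward; lengths in mm; the calibration is good to about 2 mm. A picture is of the moment at which its call begins: read the wrist's pose just before it. camera_model takes no time and is no camera call; for the wrist camera it gives the pose at the moment of the call.
- workorder.sign_off(): hands the job in, once; it reports no verdict.
The state is a dict: "time_s": time; "q": joint angles; "joint_vel": joint speeds; "tau": joint torques, N m; "eef_pos": TCP position; "tool_rot": TCP orientation; "contact_force": force on the tool from outside, world axes, zero at the start; "moment": the same for the moment, N m; "opening": finger opening in mm.
Only numpy, scipy, OpenCV 4.12 (cv2) and the standard library are available. Lean on these libraries where they do the work, as an engineer would, in place of code of your own. Each camera call takes 0.05 s, during which the arm holds its last target. There are 200 camera calls.

## Working session

There is one attempt and no reset: what is moved stays moved. The work goes in short steps, Python scripts to look and compute and a tool call to move; the robot and the scene stay as the last step left them, time stands still between calls to the robot, and variables do not carry over. Pictures are saved under pics/ and viewed, on a budget of 14 in all, crops included, one or two more only if the job needs it, and the job is handed in when it is done.

Besides the shell and the picture viewer there is one more tool, called after "Request:" by a JSON object that holds its "method" and its "body", one argument or row to a line. carry_out: Moves the arm, as the interface text tells. Its arguments: {"type":"object","properties":{"moves":{"type":"array"},"squeeze":{"type":"number"}},"required":["moves"]}

```bash
ls; mkdir -p pics; python3 - <<'E'
from cell import telemetry, optics, workorder, r
import cv2,numpy as np
for n in("scene","top"):
    im,d=optics.camera(n); cv2.imwrite(f"pics/{n}0.png",im); np.save(f"pics/{n}0.npy",d)
    m=optics.camera_model(n); print(n,m)
print(telemetry.get_obs()); print(r.tcp_to_grasp)
E
```

```text
pics
scene {'camera_matrix': array([[379.21475731,   0.        , 328.68652286],
       [  0.        , 379.21475731, 201.75379116],
       [  0.        ,   0.        ,   1.        ]]), 'eye': array([ 922.61242943, -318.37836713,  923.03114329]), 'attitude': array([[ 0.64296026, -0.64647427,  0.41069833],
       [ 0.76581982,  0.55038474, -0.33256074],
       [-0.01105013,  0.52834426,  0.84895833]])}
top {'camera_matrix': array([[500.22673518,   0.        , 316.39258168],
       [  0.        , 500.22673518, 196.56595222],
       [  0.        ,   0.        ,   1.        ]]), 'eye': array([4.08726578e+02, 1.17343191e+00, 1.59746976e+03]), 'attitude': array([[-0.01326705,  0.99840586, -0.05486091],
       [-0.99987802, -0.01369888, -0.0075028 ],
       [-0.00824237,  0.05475467,  0.99846582]])}
{'time_s': 0.1, 'q': array([-1.15399539e+00,  4.23768736e-01,  1.63057596e+00,  2.09840580e-05,
        1.08859608e+00, -1.89999923e-02]), 'joint_vel': array([ 0.00055762, -0.00120024, -0.00267941, -0.00223915, -0.00044668,
       -0.00111124]), 'tau': array([ 1.42028108e-03, -5.45610631e+01, -2.74321032e+01,  6.46624574e-02,
        1.89215405e-02, -3.79267919e-05]), 'eef_pos': array([ 263.66837714, -566.12769205,  221.99151169]), 'tool_rot': array([[ 9.06536355e-01,  4.22127419e-01, -5.28773627e-04],
       [ 4.22127748e-01, -9.06535508e-01,  1.24024137e-03],
       [ 4.41878212e-05, -1.34753391e-03, -9.99999091e-01]]), 'contact_force': array([-0.31160145, -0.29979575, -0.12089645]), 'moment': array([-0.00144111, -0.03118856,  0.0050102 ]), 'opening': 87.9277340363677}
18.700000000000003
```

View pics/top0.png

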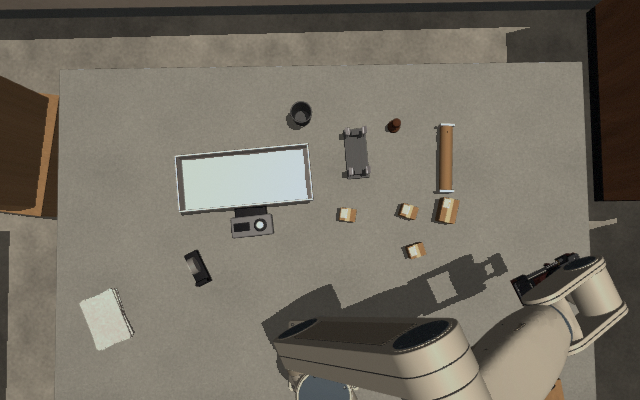

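View pics/scene0.png

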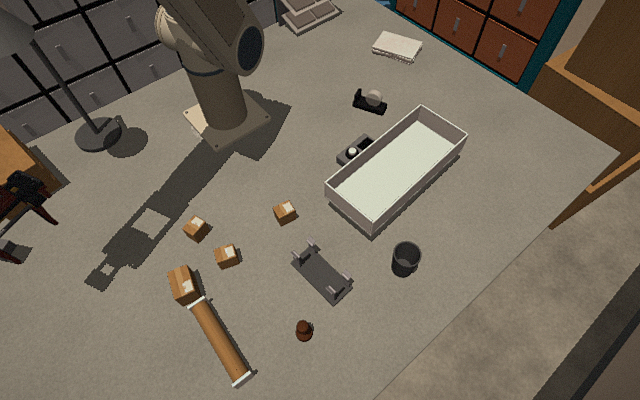

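The top view shows one large parcel at (448,210) and smalls at (347,214), (407,212) and (416,251). The tube is at (446,158), the holder at (357,153), the tray at (243,178), and the log button at (260,225). The scene view agrees, with four parcels visible. Next I'll measure them.

```bash
cat > h.py <<'E'
from cell import telemetry, optics, workorder, r
import cv2,numpy as np
def cloud(d,m):
    K=m["camera_matrix"]; v,u=np.mgrid[:400,:640]
    c=np.stack([(u-K[0,2])/K[0,0]*d,-(v-K[1,2])/K[1,1]*d,-d],-1)
    return c@m["attitude"].T+m["eye"]
def blobs(mask,P,im,amin=25):
    n,lab,st,ce=cv2.connectedComponentsWithStats(mask.astype(np.uint8))
    out=[]
    for i in range(1,n):
        if st[i,4]<amin: continue
        p=P[lab==i]; (c,s,a)=cv2.minAreaRect(p[:,:2].astype(np.float32))
        if s[0]<s[1]: a-=90;s=s[::-1]   # long axis direction
        a=(a+90)%180-90
        out.append((c,s,a,np.median(p[:,2]),st[i,4],ce[i]))
    return out
def show(bl):
    for c,s,a,z,n,ce in bl: print("c %.0f %.0f size %.0f %.0f ang %.1f z %.0f n %d px %.0f %.0f"%(*c,*s,a,z,n,*ce))
E
python3 - <<'E'
from h import *
for n in("top","scene"):
    im=cv2.imread(f"pics/{n}0.png"); d=np.load(f"pics/{n}0.npy"); P=cloud(d,optics.camera_model(n))
    print(n,"counter z",np.percentile(P[200:300,300:420,2],[5,50,95]))
    x,y,z=P[...,0],P[...,1],P[...,2]; area=(d>0)&(x>330)&(x<900)&(y>-420)&(y<520)
    for nm,lo,hi in(("all>12",12,200),("32-200",32,200),("42-56",42,56),("56-67",55,66)):
        print(nm); show(blobs(area&(z>lo)&(z<hi),P,im))
E
```

```text
top counter z [-6.21225257e+00 -1.88490825e-03  4.44237969e+01]
all>12
c 752 58 size 66 64 ang -0.5 z 68 n 295 px 301 111
c 716 -235 size 38 34 ang 65.7 z 59 n 141 px 394 125
c 611 -394 size 216 47 ang -1.0 z 40 n 933 px 445 158
c 694 -84 size 23 15 ang 11.3 z 73 n 41 px 347 131
c 696 -136 size 24 12 ang -0.7 z 73 n 43 px 364 130
c 694 -113 size 31 19 ang -76.5 z 34 n 47 px 355 133
c 505 225 size 401 262 ang -85.3 z 59 n 8975 px 244 183
c 578 -145 size 31 14 ang 6.5 z 73 n 43 px 368 169
c 575 -109 size 45 28 ang -84.4 z 36 n 87 px 355 172
c 447 -392 size 75 51 ang -13.1 z 59 n 474 px 447 210
c 446 -272 size 51 40 ang 71.7 z 50 n 240 px 408 211
c 438 -82 size 50 40 ang 80.5 z 50 n 216 px 347 214
c 340 -289 size 52 19 ang -90.0 z 49 n 98 px 416 246
32-200
c 752 58 size 66 64 ang -0.5 z 76 n 243 px 301 111
c 718 -235 size 27 26 ang -5.1 z 71 n 74 px 396 123
c 611 -394 size 216 47 ang -1.0 z 41 n 774 px 446 157
c 694 -84 size 23 13 ang 0.7 z 74 n 37 px 347 131
c 697 -136 size 24 12 ang -0.7 z 73 n 39 px 364 129
c 696 -110 size 24 15 ang -84.2 z 36 n 30 px 354 132
c 550 229 size 401 172 a
[... 2373 characters left out ...]
318 px 224 253
c 742 73 size 53 23 ang 26.5 z 49 n 68 px 407 253
c 761 38 size 56 19 ang 30.3 z 49 n 41 px 401 268
c 480 -392 size 50 22 ang -74.4 z 49 n 59 px 188 293
c 511 -391 size 45 17 ang 88.9 z 44 n 84 px 196 302
c 545 -391 size 49 18 ang -3.5 z 43 n 80 px 203 314
c 619 -395 size 101 15 ang -3.1 z 43 n 138 px 219 341
c 681 -396 size 33 17 ang -5.9 z 43 n 55 px 234 365
c 709 -399 size 43 19 ang 88.7 z 45 n 103 px 241 377
56-67
c 536 246 size 366 144 ang -85.4 z 59 n 5193 px 394 168
c 622 203 size 430 155 ang 71.6 z 60 n 228 px 386 202
c 745 72 size 55 28 ang 20.4 z 61 n 62 px 408 251
c 763 36 size 51 14 ang 29.4 z 61 n 34 px 402 268
c 445 -392 size 78 50 ang -13.4 z 59 n 631 px 181 281
```

Request:
{"method": "carry_out", "body": {
  "moves": [
    {"dx": 3.0,"dy": 2.9,"dz": 0,"twist": -6.4,"fingers": 0},
    {"dx": 3.0,"dy": 2.9,"dz": 0,"twist": -6.4,"fingers": 0},
    {"dx": 3.0,"dy": 2.9,"dz": 0,"twist": -6.4,"fingers": 0},
    {"dx": 3.0,"dy": 2.9,"dz": 0,"twist": -6.4,"fingers": 0},
    {"dx": 3.0,"dy": 2.9,"dz": 0,"twist": -6.4,"fingers": 0},
    {"dx": 3.0,"dy": 2.9,"dz": 0,"twist": -6.4,"fingers": 0},
    {"dx": 0,"dy": 0},
    {"dx": 0,"dy": 0}
  ],
  "squeeze": 20
}}

```text
$.moves[6]: bad value
```

```bash
cat >> h.py <<'E'
def state():
    o=telemetry.get_obs(); R=o["tool_rot"]
    print("t %.2f tcp %s jaw %.1f tilt %.3f F %s open %.1f q %s"%(o["time_s"],o["eef_pos"].round(1),(np.degrees(np.arctan2(R[1,1],R[0,1])))%180,np.degrees(np.arccos(-R[2,2])),o["contact_force"].round(1),o["opening"],o["q"].round(2)))
    return o
def scan(n,lo=12,hi=70,box=(100,950,-800,600),save=None,amin=25):
    im,d=optics.camera(n); P=cloud(d,optics.camera_model(n)); x,y,z=np.moveaxis(P,-1,0)
    if save: cv2.imwrite(f"pics/{save}.png",im)
    m=(d>0)&(x>box[0])&(x<box[1])&(y>box[2])&(y<box[3])&(z>lo)&(z<hi)
    show(blobs(m,P,im,amin)); return im,d,P
E
python3 - <<'E'
from h import *
state()
im,d,P=scan("wrist",30,66,save="w1"); state()
print("top"); scan("top",38,56); print("scene"); scan("scene",38,66)
E
```

```text
t 0.10 tcp [ 263.7 -566.1  222. ] jaw 115.0 tilt 0.077 F [-0.3 -0.3 -0.1] open 87.9 q [-1.15  0.42  1.63  0.    1.09 -0.02]
c 320 -293 size 52 33 ang -71.9 z 49 n 2149 px 87 16
c 101 -704 size 6 3 ang -89.1 z 53 n 59 px 370 358
t 0.15 tcp [ 263.7 -566.2  222.1] jaw 115.0 tilt 0.067 F [-0.2  0.6  0.5] open 87.8 q [-1.15  0.42  1.63 -0.    1.09 -0.02]
top
c 770 59 size 51 23 ang -84.1 z 48 n 37 px 300 108
c 612 -396 size 217 45 ang -2.3 z 42 n 571 px 447 157
c 452 -370 size 74 6 ang -14.0 z 50 n 37 px 440 208
c 446 -273 size 50 41 ang 71.2 z 50 n 205 px 409 211
c 438 -82 size 50 40 ang 80.1 z 50 n 202 px 347 214
c 410 190 size 44 34 ang 89.3 z 47 n 117 px 260 225
c 324 -293 size 51 40 ang -72.9 z 50 n 209 px 416 250
c 293 390 size 55 17 ang 46.3 z 47 n 31 px 195 263
c 235 371 size 40 11 ang -64.2 z 51 n 53 px 201 282
scene
c 236 370 size 42 12 ang -63.0 z 49 n 48 px 357 93
c 284 395 size 53 26 ang 26.4 z 53 n 118 px 374 97
c 536 245 size 365 143 ang -85.3 z 59 n 5222 px 394 168
c 408 190 size 38 38 ang 11.1 z 47 n 117 px 351 152
c 622 203 size 429 156 ang 71.3 z 60 n 260 px 387 202
c 437 -83 size 50 42 ang 80.5 z 49 n 273 px 283 209
c 322 -293 size 50 44 ang -71.8 z 49 n 306 px 194 226
c 444 -273 size 50 42 ang 70.8 z 49 n 331 px 225 253
c 745 72 size 55 27 ang 20.6 z 52 n 141 px 408 252
c 759 39 size 59 23 ang 26.4 z 53 n 87 px 401 268
c 445 -392 size 78 50 ang -13.9 z 59 n 749 px 182 283
c 610 -395 size 217 45 ang -2.3 z 42 n 1173 px 219 341
```

Request:
{"method": "carry_out", "body": {
  "moves": [
    {"dx": 3.0,"dy": 2.9,"dz": 0,"twist": -6.4,"fingers": 0},
    {"dx": 3.0,"dy": 2.9,"dz": 0,"twist": -6.4,"fingers": 0},
    {"dx": 3.0,"dy": 2.9,"dz": 0,"twist": -6.4,"fingers": 0},
    {"dx": 3.0,"dy": 2.9,"dz": 0,"twist": -6.4,"fingers": 0},
    {"dx": 3.0,"dy": 2.9,"dz": 0,"twist": -6.4,"fingers": 0},
    {"dx": 3.0,"dy": 2.9,"dz": 0,"twist": -6.4,"fingers": 0},
    {"dx": 0,"dy": 0,"dz": 0,"twist": 0,"fingers": 0},
    {"dx": 0,"dy": 0,"dz": 0,"twist": 0,"fingers": 0}
  ],
  "squeeze": 20
}}

```text
time_s: 0.92
eef_pos: [442.2, -391.9, 221.7]
tool_rot: [[0.967, -0.255, -0.001], [-0.255, -0.967, 0.0], [-0.001, -0.0, -1.0]]
contact_force: [-0.9, 0.1, 0.3]
opening: 88.0
```

```bash
python3 - <<'E'
from h import *
state()
im,d,P=scan("wrist",30,66,save="w1"); print("deep"); scan("wrist",55,66)
print("top"); scan("top",42,66,(100,950,-800,60)); print("scene"); scan("scene",42,66,(100,950,-800,60))
E
```

```text
t 0.92 tcp [ 442.2 -391.9  221.7] jaw 75.2 tilt 0.052 F [-0.9  0.1  0.3] open 88.0 q [-0.75  0.37  1.71 -0.    1.06  1.08]
c 566 -395 size 127 46 ang -4.5 z 40 n 4893 px 291 64
c 574 -127 size 41 22 ang 87.7 z 48 n 729 px 46 126
c 570 -93 size 22 4 ang 4.6 z 41 n 432 px 10 142
c 446 -392 size 75 50 ang -13.9 z 59 n 3699 px 322 183
c 445 -272 size 50 41 ang 71.1 z 49 n 1991 px 215 211
c 447 -84 size 52 27 ang 73.1 z 49 n 1095 px 58 249
c 342 -298 size 47 21 ang 74.9 z 43 n 337 px 270 287
deep
c 573 -146 size 22 4 ang 5.8 z 61 n 224 px 38 124
c 445 -393 size 75 50 ang -13.8 z 59 n 3601 px 321 184
top
c 770 42 size 42 10 ang 50.1 z 49 n 29 px 305 108
c 704 -398 size 44 30 ang 88.0 z 46 n 62 px 447 126
c 667 -397 size 32 21 ang -10.4 z 45 n 36 px 447 140
c 640 -397 size 22 20 ang 19.2 z 44 n 27 px 447 149
c 567 51 size 157 30 ang 4.6 z 59 n 400 px 305 175
c 602 -396 size 50 26 ang -0.1 z 44 n 71 px 447 160
c 536 -391 size 68 33 ang -12.4 z 44 n 88 px 445 181
c 446 -273 size 50 41 ang 70.2 z 50 n 213 px 409 211
c 437 -390 size 55 51 ang -12.7 z 59 n 122 px 445 217
c 438 -83 size 50 40 ang 80.7 z 50 n 208 px 347 214
c 324 -292 size 50 40 ang -72.6 z 50 n 216 px 416 250
scene
c 566 31 size 171 22 ang 11.1 z 59 n 119 px 349 216
c 436 -82 size 50 42 ang 80.7 z 49 n 259 px 283 209
c 322 -293 size 50 43 ang -72.6 z 49 n 286 px 193 225
c 444 -272 size 50 41 ang 70.5 z 49 n 316 px 224 253
c 758 37 size 57 21 ang 22.1 z 54 n 77 px 400 268
c 446 -393 size 77 51 ang -14.2 z 59 n 725 px 181 282
c 549 -401 size 102 45 ang -13.3 z 43 n 200 px 202 313
c 626 -396 size 43 15 ang 0.2 z 43 n 64 px 221 344
c 657 -398 size 20 16 ang -22.7 z 43 n 35 px 227 355
c 691 -400 size 55 45 ang 0.4 z 44 n 174 px 238 373
```

Request:
{"method": "carry_out", "body": {
  "moves": [
    {"dx": 0.4,"dy": 0,"dz": -3.5,"twist": 0.9,"fingers": 0},
    {"dx": 0,"dy": 0,"dz": -4,"twist": 0,"fingers": 0},
    {"dx": 0,"dy": 0,"dz": -4,"twist": 0,"fingers": 0},
    {"dx": 0,"dy": 0,"dz": -4,"twist": 0,"fingers": 0},
    {"dx": 0,"dy": 0,"dz": -3,"twist": 0,"fingers": 0},
    {"dx": 0,"dy": 0,"dz": -1.9,"twist": 0,"fingers": 0},
    {"dx": 0,"dy": 0,"dz": 0,"twist": 0,"fingers": 255},
    {"dx": 0,"dy": 0,"dz": 0,"twist": 0,"fingers": 255},
    {"dx": 0,"dy": 0,"dz": 0,"twist": 0,"fingers": 255},
    {"dx": 0,"dy": 0,"dz": 0,"twist": 0,"fingers": 255},
    {"dx": 0,"dy": 0,"dz": 0,"twist": 0,"fingers": 255},
    {"dx": 0,"dy": 0,"dz": 0,"twist": 0,"fingers": 255}
  ],
  "squeeze": 25
}}

```text
time_s: 2.12
eef_pos: [437.3, -408.8, 17.7]
tool_rot: [[0.967, -0.255, 0.009], [-0.255, -0.967, -0.011], [0.012, 0.008, -1.0]]
contact_force: [-0.1, 0.3, -0.4]
opening: 51.1
```

Request:
{"method": "carry_out", "body": {
  "moves": [
    {"dx": 0,"dy": 0,"dz": 1,"twist": 0,"fingers": 255},
    {"dx": 0,"dy": 0,"dz": 2,"twist": 0,"fingers": 255},
    {"dx": 0,"dy": 0,"dz": 3,"twist": 0,"fingers": 255},
    {"dx": 0,"dy": 0,"dz": 3,"twist": 0,"fingers": 255},
    {"dx": 0,"dy": 0,"dz": 3,"twist": 0,"fingers": 255},
    {"dx": 0,"dy": 0,"dz": 3,"twist": 0,"fingers": 255},
    {"dx": 0,"dy": 0,"dz": 0,"twist": 0,"fingers": 255}
  ]
}}

```text
time_s: 2.7
eef_pos: [436.9, -408.6, 180.9]
tool_rot: [[0.967, -0.253, 0.012], [-0.253, -0.967, -0.015], [0.015, 0.011, -1.0]]
contact_force: [0.8, -1.6, -1.7]
opening: 50.2
```

```bash
python3 - <<'E'
from h import *
o=state()
im,d,P=scan("wrist",60,400,save="w2"); scan("wrist",22,60); cv2.imwrite("pics/w2.png",im); print("scene");im,d,P=scan("scene",42,66,(100,950,-800,60)); 
scan("scene",150,240,(300,600,-500,-300))
E
```

```text
t 2.70 tcp [ 436.9 -408.6  180.9] jaw 75.3 tilt 1.082 F [ 0.8 -1.6 -1.7] open 50.2 q [-0.77  0.43  1.74 -0.    0.96  1.06]
c 441 -409 size 161 76 ang 75.4 z 275 n 95112 px 320 317
c 559 -391 size 115 46 ang -2.3 z 37 n 5949 px 268 65
c 572 -144 size 22 5 ang 0.3 z 28 n 255 px 5 127
c 444 -271 size 50 41 ang 70.9 z 47 n 2826 px 181 222
c 454 -92 size 36 7 ang 69.3 z 32 n 262 px 16 256
c 310 -307 size 27 10 ang -47.1 z 47 n 139 px 258 337
scene
c 566 31 size 172 22 ang 11.6 z 60 n 118 px 349 216
c 436 -83 size 50 43 ang 80.3 z 49 n 258 px 283 209
c 323 -292 size 51 41 ang -74.3 z 49 n 285 px 193 225
c 444 -272 size 50 43 ang 69.8 z 49 n 315 px 225 253
c 758 37 size 58 20 ang 21.3 z 54 n 73 px 401 268
c 571 -402 size 143 44 ang -9.7 z 43 n 249 px 206 319
c 667 -398 size 44 14 ang -1.4 z 43 n 63 px 230 359
c 702 -399 size 45 32 ang 88.8 z 45 n 127 px 240 376
c 411 -409 size 33 10 ang 74.5 z 215 n 67 px 139 247
c 451 -410 size 73 54 ang 82.8 z 213 n 1123 px 151 266
```

View pics/w2.png

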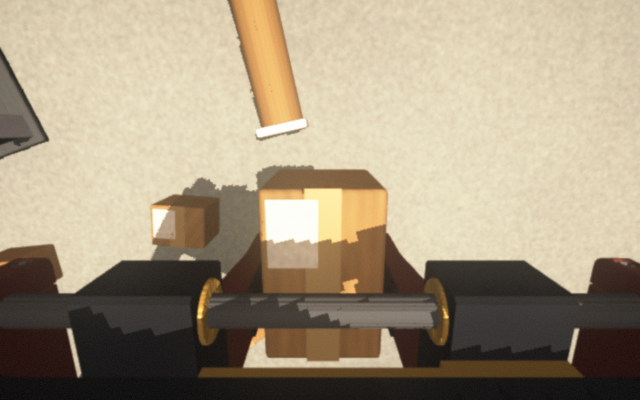

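```bash
cat >> h.py <<'E'
def held(zlo,zhi,n="wrist"):
    "held parcel top points in tool frame (x along, y jaw)"
    o=telemetry.get_obs(); m=optics.camera_model(n); im,d=optics.camera(n); P=cloud(d,m)
    q=(P-o["eef_pos"])@o["tool_rot"]; b,g,rr=[im[...,i].astype(int) for i in range(3)]
    h=-q[...,2]; k=(d>0)&(h>zlo)&(h<zhi)&(abs(q[...,1])<45)&(abs(q[...,0])<70)&((rr>b+25)|((rr>200)))
    p=q[k]; print(n,"n",k.sum(),"tool x pct",np.percentile(p[:,0],[1,5,50,95,99]).round(1),"y",np.percentile(p[:,1],[1,5,50,95,99]).round(1),"h",np.percentile(h[k],[5,50,95]).round(1))
E
python3 - <<'E'
from h import *
held(32,60); held(30,60,"scene"); held(-30,30)
E
```

```text
wrist n 18713 tool x pct [-30.9 -27.5  14.3  41.3  42.7] y [-33.2 -24.6   0.2  25.3  33.9] h [38.9 40.6 48.7]
scene n 659 tool x pct [-24.6 -21.1  18.8  41.2  42.1] y [-28.4 -22.7   3.7  24.9  33. ] h [34.3 40.8 43.7]
wrist n 2009 tool x pct [11.1 11.3 42.2 42.6 42.7] y [-33.1 -31.3   0.1  32.   33.7] h [-13.5  14.2  29. ]
```

Request:
{"method": "carry_out", "body": {
  "moves": [
    {"dx": 0.2,"dy": 1.5,"dz": 1,"twist": 1,"fingers": 255},
    {"dx": 0.4,"dy": 3,"dz": 1,"twist": 1,"fingers": 255},
    {"dx": 0.5,"dy": 4,"dz": 1,"twist": 1,"fingers": 255},
    {"dx": 0.5,"dy": 4,"dz": 0,"twist": 1,"fingers": 255},
    {"dx": 0.5,"dy": 4,"dz": 0,"twist": 1,"fingers": 255},
    {"dx": 0.5,"dy": 4,"dz": 0,"twist": 1,"fingers": 255},
    {"dx": 0.5,"dy": 4,"dz": 0,"twist": 1,"fingers": 255},
    {"dx": 0.5,"dy": 4,"dz": 0,"twist": 1,"fingers": 255},
    {"dx": 0.5,"dy": 4,"dz": 0,"twist": 1,"fingers": 255},
    {"dx": 0.5,"dy": 4,"dz": 0,"twist": 1,"fingers": 255},
    {"dx": 0.5,"dy": 4,"dz": 0,"twist": 1,"fingers": 255},
    {"dx": 0.5,"dy": 4,"dz": 0,"twist": 1,"fingers": 255}
  ]
}}

```text
time_s: 4.05
eef_pos: [480.2, 52.7, 196.6]
tool_rot: [[0.999, -0.041, -0.012], [-0.041, -0.999, 0.001], [-0.012, -0.0, -1.0]]
contact_force: [1.3, 0.5, -2.8]
opening: 50.0
```

Request:
{"method": "carry_out", "body": {
  "moves": [
    {"dx": 0.5,"dy": 4,"dz": 0,"twist": 1,"fingers": 255},
    {"dx": 0.5,"dy": 4,"dz": 0,"twist": 1,"fingers": 255},
    {"dx": 0.5,"dy": 4,"dz": 0,"twist": 1,"fingers": 255},
    {"dx": 0.5,"dy": 3,"dz": 0,"twist": 1,"fingers": 255},
    {"dx": 0.3,"dy": 2,"dz": 0,"twist": 1,"fingers": 255},
    {"dx": 0,"dy": 0,"dz": 0,"twist": 0,"fingers": 255},
    {"dx": 0,"dy": 0,"dz": 0,"twist": 0,"fingers": 255}
  ]
}}

```text
time_s: 4.63
eef_pos: [495.6, 239.3, 194.2]
tool_rot: [[0.998, 0.066, -0.019], [0.066, -0.998, -0.001], [-0.019, -0.001, -1.0]]
contact_force: [-0.6, -0.8, -2.9]
opening: 49.7
```

Request:
{"method": "carry_out", "body": {
  "moves": [
    {"dx": 1.3,"dy": -0.6,"dz": 0,"twist": 0.9,"fingers": 255},
    {"dx": 1.2,"dy": -0.6,"dz": 0,"twist": 0,"fingers": 255},
    {"dx": 0,"dy": 0,"dz": -2,"twist": 0,"fingers": 255},
    {"dx": 0,"dy": 0,"dz": -2,"twist": 0,"fingers": 255},
    {"dx": 0,"dy": 0,"dz": -2,"twist": 0,"fingers": 255},
    {"dx": 0,"dy": 0,"dz": -1,"twist": 0,"fingers": 255},
    {"dx": 0,"dy": 0,"dz": 0,"twist": 0,"fingers": 255}
  ]
}}

```text
time_s: 5.22
eef_pos: [520.8, 220.4, 121.7]
tool_rot: [[0.997, 0.076, -0.022], [0.076, -0.997, -0.003], [-0.022, 0.001, -1.0]]
contact_force: [0.0, 0.6, -3.1]
opening: 49.9
```

```bash
cat >> h.py <<'E'
def tray(n="top"):
    im,d=optics.camera(n); P=cloud(d,optics.camera_model(n)); x,y,z=np.moveaxis(P,-1,0)
    m=(d>0)&(x>420)&(x<680)&(y>0)&(y<460)
    k=m&(z>112)&(z<135); (c,s,a)=cv2.minAreaRect(P[k][:,:2].astype(np.float32))
    f=m&(z>50)&(z<70)&(abs(x-550)<90)&(abs(y-229)<200); A=np.c_[P[f][:,:2]-[550,229],np.ones(f.sum())]; s3=np.linalg.lstsq(A,P[f][:,2],rcond=None)[0]
    print("tray rim",np.round(c,1),np.round(s,1),round(a,1),"floor z %.1f slope deg %.2f %.2f"%(s3[2],*np.degrees(s3[:2])))
E
python3 - <<'E'
from h import *
state(); tray()
im,d=optics.camera("scene");cv2.imwrite("pics/s3.png",im)
held(32,60); held(30,60,"scene")
E
```

```text
t 5.22 tcp [520.8 220.4 121.7] jaw 94.4 tilt 1.258 F [ 0.   0.6 -3.1] open 49.9 q [0.38 0.48 1.82 0.01 0.87 1.87]
tray rim [550.6 229. ] [170.9 400.7] 4.6 floor z 59.7 slope deg -0.11 0.02
wrist n 16808 tool x pct [-31.1 -27.9  17.4  41.3  42.6] y [-23.9 -21.8   0.2  22.5  24.5] h [39.2 40.6 41.6]
scene n 193 tool x pct [-10.5   9.3  26.7  40.8  41.4] y [-24.8 -22.1   9.7  26.5  35.6] h [32.5 40.  43.3]
```

Request:
{"method": "carry_out", "body": {
  "moves": [
    {"dx": 0,"dy": 0.65,"dz": -1.5,"twist": 0.3,"fingers": 255},
    {"dx": 0,"dy": 0,"dz": -1.2,"twist": 0,"fingers": 255},
    {"dx": 0,"dy": 0,"dz": -0.6,"twist": 0,"fingers": 255},
    {"dx": 0,"dy": 0,"dz": -0.4,"twist": 0,"fingers": 255},
    {"dx": 0,"dy": 0,"dz": 0,"twist": 0,"fingers": 255}
  ]
}}

```text
time_s: 5.83
eef_pos: [525.8, 229.6, 90.9]
tool_rot: [[0.997, 0.083, -0.009], [0.083, -0.997, 0.002], [-0.008, -0.003, -1.0]]
contact_force: [-0.5, -0.7, -2.8]
opening: 49.8
```

Request:
{"method": "carry_out", "body": {
  "moves": [
    {"dx": -0.5,"dy": -0.2,"dz": -0.3,"twist": 0,"fingers": 255},
    {"dx": 0,"dy": 0,"dz": -0.3,"twist": 0,"fingers": 255},
    {"dx": 0,"dy": 0,"dz": -0.3,"twist": 0,"fingers": 255},
    {"dx": 0,"dy": 0,"dz": 0,"twist": 0,"fingers": 255},
    {"dx": 0,"dy": 0,"dz": 0,"twist": 0,"fingers": 255}
  ]
}}

```text
time_s: 6.25
eef_pos: [520.7, 227.2, 82.1]
tool_rot: [[0.997, 0.082, -0.008], [0.082, -0.997, 0.003], [-0.007, -0.003, -1.0]]
contact_force: [-0.3, -0.6, -2.8]
opening: 50.0
```

Request:
{"method": "carry_out", "body": {
  "moves": [
    {"dx": 0,"dy": 0,"dz": -0.2,"twist": 0,"fingers": 255},
    {"dx": 0,"dy": 0,"dz": 0,"twist": 0,"fingers": 255},
    {"dx": 0,"dy": 0,"dz": 0,"twist": 0,"fingers": 100},
    {"dx": 0,"dy": 0,"dz": 0,"twist": 0,"fingers": 75},
    {"dx": 0,"dy": 0,"dz": 0,"twist": 0,"fingers": 60}
  ]
}}

```text
time_s: 6.67
eef_pos: [522.0, 227.7, 81.1]
tool_rot: [[0.997, 0.082, -0.005], [0.082, -0.997, 0.004], [-0.005, -0.004, -1.0]]
contact_force: [0.7, 0.2, -0.6]
opening: 63.3
```

Released. I'll rise and check the tray and parcel.

Request:
{"method": "carry_out", "body": {
  "moves": [
    {"dx": 0,"dy": 0,"dz": 1,"twist": 0,"fingers": 60},
    {"dx": 0,"dy": 0,"dz": 2,"twist": 0,"fingers": 60},
    {"dx": 0,"dy": 0,"dz": 3,"twist": 0,"fingers": 60},
    {"dx": 0,"dy": 0,"dz": 4,"twist": 0,"fingers": 60},
    {"dx": 0,"dy": 0,"dz": 4,"twist": 0,"fingers": 0},
    {"dx": 0,"dy": 0,"dz": 0,"twist": 0,"fingers": 0}
  ]
}}

```text
time_s: 7.17
eef_pos: [520.3, 227.0, 228.8]
tool_rot: [[0.997, 0.082, -0.008], [0.082, -0.997, 0.003], [-0.008, -0.003, -1.0]]
contact_force: [-0.4, -0.3, 0.4]
opening: 77.1
```

```bash
cat >> h.py <<'E'
TR=(470,640,60,400)
def intray(n):
    im,d=optics.camera(n); P=cloud(d,optics.camera_model(n)); x,y,z=np.moveaxis(P,-1,0)
    a=np.radians(4.65); X=(x-550.6)*np.cos(a)+(y-229.2)*np.sin(a); Y=-(x-550.6)*np.sin(a)+(y-229.2)*np.cos(a)
    Q=np.stack([X,Y,z],-1); m=(d>0)&(abs(X)<76)&(abs(Y)<190)&(z>98)&(z<128); print("in tray frame",n); show(blobs(m,Q,im))
E
python3 - <<'E'
from h import *
state(); tray(); intray("wrist"); intray("scene")
scan("wrist",114,126,TR)
E
```

```text
t 7.17 tcp [520.3 227.  228.8] jaw 94.7 tilt 0.482 F [-0.4 -0.3  0.4] open 77.1 q [0.39 0.34 1.75 0.01 1.06 1.87]
tray rim [550.8 229.6] [171.1 401.7] 4.6 floor z 59.5 slope deg 0.13 0.01
in tray frame wrist
c -28 -0 size 76 50 ang 0.2 z 116 n 5208 px 322 191
in tray frame scene
c -27 -2 size 79 53 ang 1.3 z 119 n 545 px 391 155
c 630 247 size 308 6 ang -85.5 z 122 n 3514 px 288 50
c 524 227 size 75 50 ang 4.7 z 118 n 5329 px 321 189
c 471 182 size 65 5 ang -87.3 z 121 n 472 px 373 256
c 478 88 size 57 5 ang -85.5 z 122 n 551 px 477 257
```

Request:
{"method": "carry_out", "body": {
  "moves": [
    {"dx": -0.8,"dy": -3,"dz": 0,"twist": -1.6,"fingers": 0},
    {"dx": -0.9,"dy": -3.5,"dz": 0,"twist": -1.6,"fingers": 0},
    {"dx": -1,"dy": -4,"dz": 0,"twist": -1.6,"fingers": 0},
    {"dx": -1,"dy": -4,"dz": 0,"twist": -1.6,"fingers": 0},
    {"dx": -1,"dy": -4,"dz": 0,"twist": -1.6,"fingers": 0},
    {"dx": -1,"dy": -4,"dz": 0,"twist": -1.6,"fingers": 0},
    {"dx": -1,"dy": -4,"dz": 0,"twist": -1.6,"fingers": 0},
    {"dx": -0.8,"dy": -3,"dz": 0,"twist": -1.6,"fingers": 0},
    {"dx": -0.4,"dy": -1.5,"dz": 0,"twist": -1.4,"fingers": 0},
    {"dx": 0,"dy": 0,"dz": 0,"twist": 0,"fingers": 0},
    {"dx": 0,"dy": 0,"dz": 0,"twist": 0,"fingers": 0}
  ]
}}

```text
time_s: 8.28
eef_pos: [419.9, -90.4, 202.0]
tool_rot: [[0.984, -0.172, -0.055], [-0.172, -0.985, 0.007], [-0.055, 0.002, -0.998]]
contact_force: [0.1, 0.2, -0.0]
opening: 87.8
```

```bash
python3 - <<'E'
from h import *
state(); scan("wrist",42,60,(350,520,-180,0)); state()
E
```

```text
t 8.28 tcp [419.9 -90.4 202. ] jaw 80.1 tilt 3.160 F [ 0.1  0.2 -0. ] open 87.8 q [-0.24  0.19  2.03 -0.01  0.98  1.51]
c 438 -81 size 50 40 ang 81.5 z 49 n 2150 px 309 166
t 8.33 tcp [419.9 -90.1 201.9] jaw 80.1 tilt 3.181 F [-0.9 -0.2 -0.4] open 87.8 q [-0.23  0.19  2.03 -0.01  0.98  1.51]
```

Request:
{"method": "carry_out", "body": {
  "moves": [
    {"dx": 4,"dy": 0,"dz": 0,"twist": 0,"fingers": 0},
    {"dx": 4,"dy": 0,"dz": 0,"twist": 0,"fingers": 0},
    {"dx": 0,"dy": 0.4,"dz": 0,"twist": 0,"fingers": 0},
    {"dx": 0,"dy": 0.4,"dz": 0,"twist": 0,"fingers": 0},
    {"dx": 0,"dy": 0,"dz": 0,"twist": 0,"fingers": 0}
  ]
}}

```text
time_s: 8.75
eef_pos: [500.0, -75.3, 197.4]
tool_rot: [[0.984, -0.164, -0.065], [-0.164, -0.986, 0.009], [-0.065, 0.001, -0.998]]
contact_force: [0.6, 0.6, 0.9]
opening: 87.6
```

```bash
python3 - <<'E'
from h import *
state()
E
```

```text
t 8.75 tcp [500.  -75.3 197.4] jaw 80.5 tilt 3.744 F [0.6 0.6 0.9] open 87.6 q [-0.17  0.31  1.87 -0.    1.02  1.57]
```

Request:
{"method": "carry_out", "body": {
  "moves": [
    {"dx": -3,"dy": -0.3,"dz": 0,"twist": 0,"fingers": 0},
    {"dx": -3,"dy": -0.3,"dz": 0,"twist": 0,"fingers": 0},
    {"dx": 0,"dy": 0,"dz": 0,"twist": 0,"fingers": 0},
    {"dx": 0,"dy": 0,"dz": 0,"twist": 0,"fingers": 0}
  ]
}}

```text
time_s: 9.08
eef_pos: [434.9, -77.4, 195.6]
tool_rot: [[0.985, -0.157, -0.069], [-0.157, -0.988, 0.01], [-0.07, 0.001, -0.998]]
contact_force: [0.8, 0.3, 0.3]
opening: 88.1
```

Request:
{"method": "carry_out", "body": {
  "moves": [
    {"dx": 0,"dy": 0,"dz": 4,"twist": 0,"fingers": 0},
    {"dx": 0,"dy": 0,"dz": 4,"twist": 0,"fingers": 0},
    {"dx": 0,"dy": 0,"dz": 0,"twist": 0,"fingers": 0},
    {"dx": 0,"dy": 0,"dz": 0,"twist": 0,"fingers": 0}
  ]
}}

```text
time_s: 9.42
eef_pos: [433.0, -75.4, 277.6]
tool_rot: [[0.985, -0.155, -0.073], [-0.154, -0.988, 0.011], [-0.074, 0.0, -0.997]]
contact_force: [-0.4, 0.9, -0.3]
opening: 87.9
```

Request:
{"method": "carry_out", "body": {
  "moves": [
    {"dx": 0,"dy": 0,"dz": -1,"twist": 0,"fingers": 0},
    {"dx": 0,"dy": 0,"dz": -1,"twist": 0,"fingers": 0},
    {"dx": 0,"dy": 0,"dz": -1,"twist": 0,"fingers": 0},
    {"dx": 0,"dy": 0,"dz": -1,"twist": 0,"fingers": 0},
    {"dx": 0,"dy": 0,"dz": -1,"twist": 0,"fingers": 0},
    {"dx": 0,"dy": 0,"dz": -1,"twist": 0,"fingers": 0}
  ]
}}

```text
time_s: 9.92
eef_pos: [431.7, -74.1, 208.6]
tool_rot: [[0.985, -0.153, -0.076], [-0.153, -0.988, 0.012], [-0.077, 0.0, -0.997]]
contact_force: [0.0, -0.0, -0.4]
opening: 87.6
```

Request:
{"method": "carry_out", "body": {
  "moves": [
    {"dx": 0,"dy": 0,"dz": 0,"twist": 0,"fingers": 0},
    {"dx": 0,"dy": 0,"dz": 0,"twist": 0,"fingers": 0},
    {"dx": 0,"dy": 0,"dz": 0,"twist": 0,"fingers": 0},
    {"dx": 0,"dy": 0,"dz": 0,"twist": 0,"fingers": 0},
    {"dx": 0,"dy": 0,"dz": 0,"twist": 0,"fingers": 0},
    {"dx": 0,"dy": 0,"dz": 0,"twist": 0,"fingers": 0},
    {"dx": 0,"dy": 0,"dz": 0,"twist": 0,"fingers": 0},
    {"dx": 0,"dy": 0,"dz": 0,"twist": 0,"fingers": 0}
  ]
}}

```text
time_s: 10.58
eef_pos: [427.9, -73.1, 202.3]
tool_rot: [[0.984, -0.153, -0.087], [-0.152, -0.988, 0.014], [-0.088, -0.0, -0.996]]
contact_force: [0.6, 0.4, -0.5]
opening: 88.2
```

Request:
{"method": "carry_out", "body": {
  "moves": [
    {"dx": 0,"dy": -2,"dz": 0,"twist": 0,"fingers": 0},
    {"dx": 0,"dy": -4,"dz": 0,"twist": 0,"fingers": 0},
    {"dx": 0,"dy": -4,"dz": 0,"twist": 0,"fingers": 0},
    {"dx": 0,"dy": -4,"dz": 0,"twist": 0,"fingers": 0},
    {"dx": 0,"dy": 0,"dz": 0,"twist": 0,"fingers": 0},
    {"dx": 0,"dy": 0,"dz": 0,"twist": 0,"fingers": 0}
  ]
}}

```text
time_s: 11.08
eef_pos: [429.0, -219.2, 204.8]
tool_rot: [[0.985, -0.149, -0.081], [-0.149, -0.989, 0.011], [-0.082, 0.001, -0.997]]
contact_force: [-0.4, 0.6, 0.6]
opening: 87.7
```

Request:
{"method": "carry_out", "body": {
  "moves": [
    {"dx": 0,"dy": 0,"dz": 0,"twist": 7,"fingers": 0},
    {"dx": 0,"dy": 0,"dz": 0,"twist": 7,"fingers": 0},
    {"dx": 0,"dy": 0,"dz": 0,"twist": -7,"fingers": 0},
    {"dx": 0,"dy": 0,"dz": 0,"twist": -7,"fingers": 0},
    {"dx": 0,"dy": 0,"dz": 0,"twist": 0,"fingers": 0},
    {"dx": 0,"dy": 0,"dz": 0,"twist": 0,"fingers": 0}
  ]
}}

```text
time_s: 11.58
eef_pos: [428.9, -215.5, 205.5]
tool_rot: [[0.987, -0.136, -0.081], [-0.136, -0.991, 0.011], [-0.082, -0.0, -0.997]]
contact_force: [-0.6, 0.2, 0.3]
opening: 87.6
```

Request:
{"method": "carry_out", "body": {
  "moves": [
    {"dx": 0.8,"dy": -2.8,"dz": 0,"twist": -5.7,"fingers": 0},
    {"dx": 0.8,"dy": -2.8,"dz": 0,"twist": -5.7,"fingers": 0}
  ]
}}

```text
time_s: 11.75
eef_pos: [443.9, -267.0, 205.6]
tool_rot: [[0.944, -0.321, -0.079], [-0.32, -0.947, 0.029], [-0.084, -0.002, -0.996]]
contact_force: [0.7, -0.8, 0.6]
opening: 87.6
```

```bash
python3 - <<'E'
from h import *
state(); scan("wrist",42,60,(350,520,-340,-200)); state(); scan("wrist",42,60,(350,520,-340,-200)); state()
E
```

```text
t 11.75 tcp [ 443.9 -267.   205.6] jaw 71.3 tilt 4.820 F [ 0.7 -0.8  0.6] open 87.6 q [-0.55  0.33  1.83 -0.02  1.07  1.35]
c 447 -277 size 50 41 ang 69.9 z 49 n 2058 px 327 174
c 351 -310 size 9 2 ang -89.2 z 45 n 33 px 386 248
t 11.80 tcp [ 445.8 -271.6  206. ] jaw 70.8 tilt 4.626 F [ 2.9 -3.1  0.6] open 87.6 q [-0.56  0.33  1.82 -0.02  1.07  1.36]
c 444 -270 size 50 40 ang 71.0 z 49 n 2021 px 323 178
t 11.85 tcp [ 444.9 -269.9  205.6] jaw 71.1 tilt 4.702 F [-0.1 -0.6  0.6] open 88.4 q [-0.56  0.33  1.82 -0.02  1.07  1.35]
```

Request:
{"method": "carry_out", "body": {
  "moves": [
    {"dx": 0,"dy": -0.2,"dz": -4,"twist": 0,"fingers": 0},
    {"dx": 0,"dy": 0,"dz": -4,"twist": 0,"fingers": 0},
    {"dx": 0,"dy": 0,"dz": -4,"twist": 0,"fingers": 0},
    {"dx": 0,"dy": 0,"dz": -3,"twist": 0,"fingers": 0},
    {"dx": 0,"dy": 0,"dz": -2,"twist": 0,"fingers": 0}
  ]
}}

```text
time_s: 12.27
eef_pos: [449.2, -271.5, 36.6]
tool_rot: [[0.95, -0.305, -0.063], [-0.304, -0.952, 0.019], [-0.066, 0.001, -0.998]]
contact_force: [-0.1, -0.4, -0.4]
opening: 87.7
```

```bash
python3 - <<'E'
from h import *
state(); optics.camera("wrist");optics.camera("wrist"); state(); scan("scene",42,60,(350,520,-340,-200))
E
```

```text
t 12.27 tcp [ 449.2 -271.5   36.6] jaw 72.3 tilt 3.789 F [-0.1 -0.4 -0.4] open 87.7 q [-0.56  0.59  1.9  -0.03  0.71  1.35]
t 12.37 tcp [ 447.8 -270.6   36. ] jaw 72.2 tilt 4.055 F [-0.7 -0.   0.5] open 88.0 q [-0.56  0.59  1.9  -0.03  0.71  1.35]
c 428 -266 size 47 6 ang 71.1 z 50 n 33 px 222 246
c 451 -275 size 50 26 ang 69.7 z 49 n 211 px 225 255
```

Request:
{"method": "carry_out", "body": {
  "moves": [
    {"dx": -0.2,"dy": -0.1,"dz": -1.2,"twist": -1,"fingers": 0},
    {"dx": 0,"dy": 0,"dz": -1,"twist": 0,"fingers": 0},
    {"dx": 0,"dy": 0,"dz": 0,"twist": 0,"fingers": 255},
    {"dx": 0,"dy": 0,"dz": 0,"twist": 0,"fingers": 255},
    {"dx": 0,"dy": 0,"dz": 0,"twist": 0,"fingers": 255},
    {"dx": 0,"dy": 0,"dz": 0,"twist": 0,"fingers": 255},
    {"dx": 0,"dy": 0,"dz": 0,"twist": 0,"fingers": 255}
  ],
  "squeeze": 20
}}

```text
time_s: 13.0
eef_pos: [451.6, -274.4, 21.0]
tool_rot: [[0.946, -0.319, -0.054], [-0.319, -0.948, 0.014], [-0.056, 0.004, -0.998]]
contact_force: [-0.1, 0.6, 0.2]
opening: 57.8
```

Request:
{"method": "carry_out", "body": {
  "moves": [
    {"dx": -0.4,"dy": 0,"dz": -0.6,"twist": 0,"fingers": 255},
    {"dx": 0,"dy": 0,"dz": 0,"twist": 0,"fingers": 255},
    {"dx": 0,"dy": 0,"dz": 0,"twist": 0,"fingers": 255},
    {"dx": 0,"dy": 0,"dz": 0,"twist": 0,"fingers": 255}
  ]
}}

```text
time_s: 13.33
eef_pos: [447.9, -274.8, 15.4]
tool_rot: [[0.946, -0.32, -0.052], [-0.319, -0.948, 0.013], [-0.054, 0.004, -0.999]]
contact_force: [0.4, 0.1, -1.2]
opening: 49.9
```

Request:
{"method": "carry_out", "body": {
  "moves": [
    {"dx": 0,"dy": 0,"dz": 2,"twist": 0,"fingers": 255},
    {"dx": 0,"dy": 0,"dz": 4,"twist": 0,"fingers": 255},
    {"dx": 0,"dy": 0,"dz": 4,"twist": 0,"fingers": 255},
    {"dx": 0,"dy": 1,"dz": 4,"twist": 0,"fingers": 255},
    {"dx": 1,"dy": 3,"dz": 3,"twist": 2,"fingers": 255},
    {"dx": 1.2,"dy": 4,"dz": 1,"twist": 2,"fingers": 255},
    {"dx": 1.2,"dy": 4,"dz": 0,"twist": 2,"fingers": 255},
    {"dx": 1.2,"dy": 4,"dz": 0,"twist": 2,"fingers": 255},
    {"dx": 1.2,"dy": 4,"dz": 0,"twist": 2,"fingers": 255},
    {"dx": 1.2,"dy": 4,"dz": 0,"twist": 2,"fingers": 255},
    {"dx": 1.2,"dy": 4,"dz": 0,"twist": 2,"fingers": 255},
    {"dx": 1.2,"dy": 4,"dz": 0,"twist": 2,"fingers": 255}
  ]
}}

```text
time_s: 14.33
eef_pos: [535.2, 45.0, 201.2]
tool_rot: [[0.997, -0.047, -0.057], [-0.047, -0.999, -0.001], [-0.057, 0.004, -0.998]]
contact_force: [1.5, -0.1, -1.6]
opening: 49.9
```

```bash
python3 - <<'E'
from h import *
state(); held(25,50); state()
E
```

```text
t 14.33 tcp [535.2  45.  201.2] jaw 87.3 tilt 3.291 F [ 1.5 -0.1 -1.6] open 49.9 q [0.06 0.35 1.8  0.   1.05 1.68]
wrist n 6088 tool x pct [-25.5 -23.9   6.4  14.4  14.7] y [-23.6 -21.5   0.6  22.6  24.8] h [27.8 34.  35.3]
t 14.38 tcp [537.4  51.2 201.5] jaw 87.6 tilt 3.149 F [ 2.2  4.6 -1.3] open 50.2 q [0.07 0.35 1.8  0.01 1.05 1.68]
```

Request:
{"method": "carry_out", "body": {
  "moves": [
    {"dx": 1.5,"dy": 4,"dz": 0,"twist": 1.5,"fingers": 255},
    {"dx": 1.5,"dy": 4,"dz": 0,"twist": 1.5,"fingers": 255},
    {"dx": 1.5,"dy": 4,"dz": 0,"twist": 1.5,"fingers": 255},
    {"dx": 1.3,"dy": 3,"dz": 0,"twist": 1.5,"fingers": 255},
    {"dx": 0.8,"dy": 2,"dz": 0,"twist": 1,"fingers": 255},
    {"dx": 0,"dy": 0,"dz": 0,"twist": 0,"fingers": 255}
  ]
}}

```text
time_s: 14.88
eef_pos: [598.8, 222.0, 199.1]
tool_rot: [[0.994, 0.092, -0.059], [0.091, -0.996, -0.006], [-0.059, 0.001, -0.998]]
contact_force: [-0.4, -0.7, -1.6]
opening: 49.7
```

```bash
python3 - <<'E'
from h import *
state(); tray(); intray("scene"); state()
E
```

```text
t 14.88 tcp [598.8 222.  199.1] jaw 95.3 tilt 3.389 F [-0.4 -0.7 -1.6] open 49.7 q [0.33 0.49 1.57 0.01 1.13 1.8 ]
tray rim [550.8 228.8] [171.5 400.6] 4.7 floor z 59.6 slope deg 0.07 0.05
in tray frame scene
c -27 -1 size 78 53 ang -0.3 z 118 n 509 px 390 155
t 14.98 tcp [597.3 218.6 198.7] jaw 95.1 tilt 3.526 F [-0.2 -0.2 -1.6] open 49.2 q [0.33 0.49 1.58 0.01 1.13 1.8 ]
```

Request:
{"method": "carry_out", "body": {
  "moves": [
    {"dx": 0.5,"dy": 0.8,"dz": -1,"twist": -0.4,"fingers": 255},
    {"dx": 0.5,"dy": 0.7,"dz": -3,"twist": 0,"fingers": 255},
    {"dx": 0,"dy": 0,"dz": -3,"twist": 0,"fingers": 255},
    {"dx": 0,"dy": 0,"dz": -2,"twist": 0,"fingers": 255},
    {"dx": 0,"dy": 0,"dz": -1,"twist": 0,"fingers": 255}
  ]
}}

```text
time_s: 15.4
eef_pos: [608.7, 229.4, 96.7]
tool_rot: [[0.996, 0.073, -0.056], [0.072, -0.997, -0.007], [-0.056, 0.002, -0.998]]
contact_force: [-0.1, 0.2, -2.3]
opening: 50.1
```

```bash
python3 - <<'E'
from h import *
optics.camera("scene"); state(); held(25,50)
E
```

```text
t 15.45 tcp [607.6 228.8  95.2] jaw 94.2 tilt 3.409 F [-1.  -0.4 -1.4] open 50.1 q [0.34 0.64 1.6  0.01 0.96 1.83]
wrist n 8333 tool x pct [-25.4 -23.3  10.8  25.3  26. ] y [-41.5 -28.9   0.1  27.9  41.2] h [28.3 33.3 35.1]
```

Request:
{"method": "carry_out", "body": {
  "moves": [
    {"dx": 0,"dy": 0.4,"dz": -0.6,"twist": 0.4,"fingers": 255},
    {"dx": 0,"dy": 0,"dz": -0.5,"twist": 0,"fingers": 255},
    {"dx": 0,"dy": 0,"dz": -0.4,"twist": 0,"fingers": 255},
    {"dx": 0,"dy": 0,"dz": 0,"twist": 0,"fingers": 255}
  ]
}}

```text
time_s: 15.83
eef_pos: [610.6, 232.9, 84.3]
tool_rot: [[0.996, 0.078, -0.053], [0.078, -0.997, -0.006], [-0.053, 0.002, -0.999]]
contact_force: [-0.3, 0.6, -1.3]
opening: 50.0
```

Request:
{"method": "carry_out", "body": {
  "moves": [
    {"dx": -0.3,"dy": 0,"dz": -0.4,"twist": 0,"fingers": 255},
    {"dx": 0,"dy": 0,"dz": -0.2,"twist": 0,"fingers": 255},
    {"dx": 0,"dy": 0,"dz": 0,"twist": 0,"fingers": 255}
  ]
}}

```text
time_s: 16.08
eef_pos: [608.5, 233.4, 79.7]
tool_rot: [[0.996, 0.078, -0.05], [0.078, -0.997, -0.005], [-0.05, 0.001, -0.999]]
contact_force: [0.5, -0.3, -1.8]
opening: 50.0
```

Request:
{"method": "carry_out", "body": {
  "moves": [
    {"dx": 0,"dy": 0,"dz": -0.2,"twist": 0,"fingers": 255},
    {"dx": 0,"dy": 0,"dz": 0,"twist": 0,"fingers": 255},
    {"dx": 0,"dy": 0,"dz": 0,"twist": 0,"fingers": 100},
    {"dx": 0,"dy": 0,"dz": 0,"twist": 0,"fingers": 70},
    {"dx": 0,"dy": 0,"dz": 0,"twist": 0,"fingers": 60}
  ]
}}

```text
time_s: 16.5
eef_pos: [609.3, 233.9, 78.8]
tool_rot: [[0.996, 0.078, -0.048], [0.078, -0.997, -0.004], [-0.048, 0.0, -0.999]]
contact_force: [0.3, 0.4, 0.9]
opening: 63.2
```

Request:
{"method": "carry_out", "body": {
  "moves": [
    {"dx": 0,"dy": 0,"dz": 1,"twist": 0,"fingers": 60},
    {"dx": 0,"dy": 0,"dz": 2,"twist": 0,"fingers": 60},
    {"dx": 0,"dy": 0,"dz": 4,"twist": 0,"fingers": 60},
    {"dx": 0,"dy": 0,"dz": 4,"twist": 0,"fingers": 60},
    {"dx": 0,"dy": 0,"dz": 3,"twist": 0,"fingers": 0}
  ]
}}

```text
time_s: 16.92
eef_pos: [603.7, 231.8, 218.1]
tool_rot: [[0.995, 0.078, -0.062], [0.078, -0.997, -0.009], [-0.063, 0.004, -0.998]]
contact_force: [0.3, -0.7, -0.3]
opening: 71.2
```

```bash
python3 - <<'E'
from h import *
state(); tray(); intray("wrist"); intray("scene"); state(); scan("scene",42,66,(100,950,-800,0))
E
```

```text
t 16.92 tcp [603.7 231.8 218.1] jaw 94.5 tilt 3.593 F [ 0.3 -0.7 -0.3] open 71.2 q [0.34 0.49 1.54 0.01 1.18 1.83]
tray rim [550.8 228.9] [171.3 400.5] 4.6 floor z 59.6 slope deg -0.02 0.09
in tray frame wrist
c 54 -0 size 50 41 ang 89.9 z 106 n 2626 px 322 195
c -12 0 size 50 49 ang 89.8 z 116 n 3025 px 321 265
in tray frame scene
c -27 -1 size 77 53 ang 1.2 z 118 n 545 px 391 155
c 53 -2 size 53 41 ang -88.8 z 109 n 265 px 413 173
t 17.07 tcp [605.3 232.4 219. ] jaw 94.5 tilt 3.279 F [ 0.5  0.9 -0.1] open 82.4 q [0.34 0.49 1.54 0.01 1.17 1.83]
c 436 -82 size 50 42 ang 81.0 z 49 n 257 px 283 209
c 324 -293 size 50 44 ang -71.6 z 49 n 286 px 193 225
c 559 -386 size 119 45 ang 5.6 z 43 n 223 px 203 315
c 667 -397 size 102 45 ang -3.0 z 44 n 231 px 234 367
```

Request:
{"method": "carry_out", "body": {
  "moves": [
    {"dx": -1.5,"dy": -2.5,"dz": 0,"twist": -1.5,"fingers": 0},
    {"dx": -2,"dy": -3.6,"dz": 0,"twist": -1.5,"fingers": 0},
    {"dx": -2,"dy": -3.6,"dz": 0,"twist": -1.5,"fingers": 0},
    {"dx": -2,"dy": -3.6,"dz": 0,"twist": -1.5,"fingers": 0},
    {"dx": -2,"dy": -3.6,"dz": 0,"twist": -1.5,"fingers": 0},
    {"dx": -2,"dy": -3.6,"dz": 0,"twist": -1.5,"fingers": 0},
    {"dx": -2,"dy": -3.6,"dz": 0,"twist": -1.5,"fingers": 0},
    {"dx": -1.6,"dy": -3,"dz": 0,"twist": -1.5,"fingers": 0},
    {"dx": -1.2,"dy": -2.3,"dz": 0,"twist": -1.5,"fingers": 0},
    {"dx": -0.5,"dy": -1,"dz": 0,"twist": 0,"fingers": 0}
  ]
}}

```text
time_s: 17.95
eef_pos: [419.9, -73.9, 203.3]
tool_rot: [[0.983, -0.161, -0.085], [-0.161, -0.987, 0.008], [-0.085, 0.006, -0.996]]
contact_force: [0.2, -0.3, -0.4]
opening: 87.8
```

```bash
python3 - <<'E'
from h import *
optics.camera("scene"); state(); scan("wrist",42,60,(350,520,-180,0)); state()
E
```

```text
t 18.00 tcp [419.2 -74.4 203. ] jaw 80.8 tilt 4.963 F [-0.8 -0.4 -0.2] open 88.1 q [-0.2   0.2   2.02 -0.01  1.01  1.54]
c 439 -80 size 50 41 ang 81.2 z 49 n 2184 px 325 158
t 18.05 tcp [420.7 -73.2 203.4] jaw 80.8 tilt 4.880 F [0.3 0.  0.7] open 87.4 q [-0.19  0.2   2.01 -0.01  1.01  1.54]
```

Request:
{"method": "carry_out", "body": {
  "moves": [
    {"dx": 0.9,"dy": -0.4,"dz": -2,"twist": 0,"fingers": 0},
    {"dx": 0.8,"dy": -0.3,"dz": -4,"twist": 0,"fingers": 0},
    {"dx": 0,"dy": 0,"dz": -4,"twist": 0,"fingers": 0},
    {"dx": 0,"dy": 0,"dz": -4,"twist": 0,"fingers": 0},
    {"dx": 0,"dy": 0,"dz": -2.4,"twist": 0,"fingers": 0}
  ]
}}

```text
time_s: 18.47
eef_pos: [444.4, -78.8, 37.0]
tool_rot: [[0.984, -0.161, -0.07], [-0.161, -0.987, 0.007], [-0.07, 0.005, -0.998]]
contact_force: [-0.1, -0.4, -0.3]
opening: 87.6
```

```bash
python3 - <<'E'
from h import *
optics.camera("scene"); optics.camera("scene");state()
E
```

```text
t 18.57 tcp [442.6 -78.4  36.6] jaw 80.7 tilt 4.369 F [-0.5 -0.   1.1] open 87.6 q [-0.2   0.53  2.06 -0.01  0.63  1.55]
```

Request:
{"method": "carry_out", "body": {
  "moves": [
    {"dx": -0.5,"dy": -0.3,"dz": -1.2,"twist": 0,"fingers": 0},
    {"dx": 0,"dy": 0,"dz": -0.9,"twist": 0,"fingers": 100},
    {"dx": 0,"dy": 0,"dz": -0.2,"twist": 0,"fingers": 255},
    {"dx": 0,"dy": 0,"dz": 0,"twist": 0,"fingers": 255},
    {"dx": 0,"dy": 0,"dz": 0,"twist": 0,"fingers": 255},
    {"dx": 0,"dy": 0,"dz": 0,"twist": 0,"fingers": 255},
    {"dx": 0,"dy": 0,"dz": 0,"twist": 0,"fingers": 255}
  ]
}}

```text
time_s: 19.15
eef_pos: [442.5, -79.5, 17.2]
tool_rot: [[0.985, -0.158, -0.071], [-0.157, -0.988, 0.007], [-0.071, 0.004, -0.997]]
contact_force: [-0.7, -0.5, -0.3]
opening: 51.2
```

Request:
{"method": "carry_out", "body": {
  "moves": [
    {"dx": 0,"dy": 0,"dz": 0,"twist": 0,"fingers": 255},
    {"dx": 0,"dy": 0,"dz": 0,"twist": 0,"fingers": 255}
  ]
}}

```text
time_s: 19.32
eef_pos: [443.4, -79.6, 18.4]
tool_rot: [[0.985, -0.158, -0.068], [-0.157, -0.987, 0.006], [-0.068, 0.005, -0.998]]
contact_force: [-0.0, 1.0, -2.0]
opening: 49.9
```

Request:
{"method": "carry_out", "body": {
  "moves": [
    {"dx": 0,"dy": 0,"dz": 2,"twist": 0,"fingers": 255},
    {"dx": 0,"dy": 0,"dz": 4,"twist": 0,"fingers": 255},
    {"dx": 0,"dy": 0,"dz": 4,"twist": 1,"fingers": 255},
    {"dx": 0,"dy": 0,"dz": 4,"twist": 1,"fingers": 255},
    {"dx": 1,"dy": 2,"dz": 4,"twist": 1.5,"fingers": 255},
    {"dx": 1.8,"dy": 3.5,"dz": 0,"twist": 1.5,"fingers": 255},
    {"dx": 1.8,"dy": 3.5,"dz": 0,"twist": 1.5,"fingers": 255},
    {"dx": 1.8,"dy": 3.5,"dz": 0,"twist": 1.5,"fingers": 255},
    {"dx": 1.8,"dy": 3.5,"dz": 0,"twist": 1.5,"fingers": 255},
    {"dx": 1.6,"dy": 3,"dz": 0,"twist": 1.5,"fingers": 255},
    {"dx": 1,"dy": 2,"dz": 0,"twist": 1.5,"fingers": 255}
  ]
}}

```text
time_s: 20.23
eef_pos: [549.1, 134.7, 206.9]
tool_rot: [[0.996, 0.059, -0.065], [0.059, -0.998, -0.007], [-0.065, 0.004, -0.998]]
contact_force: [0.9, -0.6, -2.4]
opening: 49.8
```

```bash
python3 - <<'E'
from h import *
optics.camera("scene");optics.camera("scene");state(); held(25,50); state()
E
```

```text
t 20.33 tcp [549.3 135.1 206.7] jaw 93.5 tilt 3.733 F [-0.8  0.3 -1.5] open 50.0 q [0.22 0.39 1.73 0.01 1.09 1.72]
wrist n 5762 tool x pct [-25.7  -5.1   6.3  13.9  14.2] y [-33.4 -23.6  -0.7  22.2  24.3] h [27.5 32.1 33.6]
t 20.38 tcp [547.9 133.2 206.2] jaw 93.4 tilt 3.854 F [-0.9  0.8 -2.3] open 50.1 q [0.21 0.38 1.74 0.01 1.09 1.72]
```

Request:
{"method": "carry_out", "body": {
  "moves": [
    {"dx": 0.7,"dy": 0.6,"dz": -1,"twist": 0.6,"fingers": 255},
    {"dx": 0.6,"dy": 0.6,"dz": -3,"twist": 0.6,"fingers": 255},
    {"dx": 0,"dy": 0,"dz": -3,"twist": 0,"fingers": 255},
    {"dx": 0,"dy": 0,"dz": -2.5,"twist": 0,"fingers": 255},
    {"dx": 0,"dy": 0,"dz": -1,"twist": 0,"fingers": 255}
  ]
}}

```text
time_s: 20.8
eef_pos: [562.2, 142.3, 99.0]
tool_rot: [[0.995, 0.077, -0.061], [0.076, -0.997, -0.009], [-0.061, 0.004, -0.998]]
contact_force: [-0.6, -0.7, -1.7]
opening: 49.7
```

```bash
python3 - <<'E'
from h import *
optics.camera("scene");optics.camera("scene");state(); tray()
E
```

```text
t 20.90 tcp [562.2 142.3 100.1] jaw 94.4 tilt 3.552 F [-0.1  0.3 -1.8] open 50.0 q [0.22 0.55 1.76 0.01 0.89 1.71]
tray rim [550.6 229.1] [171.  400.9] 4.6 floor z 59.4 slope deg 0.01 -0.03
```

Request:
{"method": "carry_out", "body": {
  "moves": [
    {"dx": 0.1,"dy": 0.2,"dz": -0.9,"twist": 0.2,"fingers": 255},
    {"dx": 0,"dy": 0,"dz": -0.7,"twist": 0,"fingers": 255},
    {"dx": 0,"dy": 0,"dz": -0.3,"twist": 0,"fingers": 255},
    {"dx": 0,"dy": 0,"dz": 0,"twist": 0,"fingers": 255}
  ]
}}

```text
time_s: 21.28
eef_pos: [568.1, 144.8, 85.9]
tool_rot: [[0.996, 0.079, -0.05], [0.079, -0.997, -0.007], [-0.051, 0.003, -0.999]]
contact_force: [-0.1, 1.1, -1.8]
opening: 50.3
```

Request:
{"method": "carry_out", "body": {
  "moves": [
    {"dx": -0.5,"dy": 0,"dz": -0.4,"twist": 0,"fingers": 255},
    {"dx": 0,"dy": 0,"dz": -0.2,"twist": 0,"fingers": 255},
    {"dx": 0,"dy": 0,"dz": 0,"twist": 0,"fingers": 255}
  ]
}}

```text
time_s: 21.53
eef_pos: [563.5, 145.0, 80.7]
tool_rot: [[0.996, 0.079, -0.048], [0.079, -0.997, -0.006], [-0.048, 0.002, -0.999]]
contact_force: [0.3, 0.7, -1.3]
opening: 50.0
```

Request:
{"method": "carry_out", "body": {
  "moves": [
    {"dx": 0,"dy": 0,"dz": -0.2,"twist": 0,"fingers": 255},
    {"dx": 0,"dy": 0,"dz": 0,"twist": 0,"fingers": 255},
    {"dx": 0,"dy": 0,"dz": 0,"twist": 0,"fingers": 100},
    {"dx": 0,"dy": 0,"dz": 0,"twist": 0,"fingers": 70},
    {"dx": 0,"dy": 0,"dz": 0,"twist": 0,"fingers": 60}
  ]
}}

```text
time_s: 21.95
eef_pos: [564.0, 145.4, 79.4]
tool_rot: [[0.996, 0.08, -0.046], [0.079, -0.997, -0.006], [-0.047, 0.002, -0.999]]
contact_force: [0.1, -0.2, -0.2]
opening: 63.5
```

Request:
{"method": "carry_out", "body": {
  "moves": [
    {"dx": 0,"dy": 0,"dz": 1,"twist": 0,"fingers": 60},
    {"dx": 0,"dy": 0,"dz": 2,"twist": 0,"fingers": 60},
    {"dx": 0,"dy": 0,"dz": 4,"twist": 0,"fingers": 60},
    {"dx": 0,"dy": 0,"dz": 4,"twist": 0,"fingers": 60},
    {"dx": 0,"dy": 0,"dz": 3,"twist": 0,"fingers": 0}
  ]
}}

```text
time_s: 22.37
eef_pos: [558.5, 144.0, 219.8]
tool_rot: [[0.995, 0.08, -0.061], [0.079, -0.997, -0.009], [-0.061, 0.004, -0.998]]
contact_force: [0.5, 1.7, -0.5]
opening: 71.1
```

```bash
python3 - <<'E'
from h import *
tray(); intray("scene"); state(); scan("scene",42,66,(100,950,-800,0))
scan("top",45,56,(100,500,-420,0))
E
```

```text
tray rim [550.4 228.9] [170.5 400.5] 4.5 floor z 59.5 slope deg -0.01 -0.05
in tray frame scene
c -21 -1 size 66 53 ang -0.4 z 118 n 451 px 393 157
c 52 -3 size 51 41 ang 89.4 z 109 n 267 px 413 173
c 1 -87 size 51 41 ang -89.5 z 109 n 282 px 377 180
t 22.47 tcp [561.6 144.7 223.1] jaw 94.6 tilt 2.975 F [ 0.1 -0.1  0.3] open 78.0 q [0.23 0.38 1.7  0.01 1.12 1.72]
c 322 -293 size 51 44 ang -75.6 z 50 n 283 px 193 225
c 532 -398 size 69 43 ang -15.1 z 44 n 157 px 199 308
c 583 -393 size 18 15 ang -6.0 z 43 n 36 px 211 328
c 661 -398 size 113 45 ang -1.5 z 43 n 257 px 232 364
c 324 -293 size 50 40 ang -71.7 z 50 n 193 px 416 250
```

Request:
{"method": "carry_out", "body": {
  "moves": [
    {"dx": -1.2,"dy": -2,"dz": 0,"twist": 1,"fingers": 0},
    {"dx": -2,"dy": -3.6,"dz": 0,"twist": 1,"fingers": 0},
    {"dx": -2,"dy": -3.6,"dz": 0,"twist": 1,"fingers": 0},
    {"dx": -2,"dy": -3.6,"dz": 0,"twist": 1,"fingers": 0},
    {"dx": -2,"dy": -3.6,"dz": 0,"twist": 1,"fingers": 0},
    {"dx": -2,"dy": -3.6,"dz": 0,"twist": 1,"fingers": 0},
    {"dx": -2,"dy": -3.6,"dz": 0,"twist": 1,"fingers": 0},
    {"dx": -2,"dy": -3.6,"dz": 0,"twist": 1,"fingers": 0},
    {"dx": -2,"dy": -3.6,"dz": 0,"twist": 1,"fingers": 0},
    {"dx": -2,"dy": -3.6,"dz": 0,"twist": 1,"fingers": 0},
    {"dx": -1.6,"dy": -3,"dz": 0,"twist": 1,"fingers": 0},
    {"dx": -1,"dy": -2,"dz": 0,"twist": 1,"fingers": 0}
  ]
}}

```text
time_s: 23.57
eef_pos: [324.5, -248.1, 204.6]
tool_rot: [[0.949, 0.305, -0.081], [0.305, -0.952, -0.016], [-0.082, -0.01, -0.997]]
contact_force: [0.0, 0.4, 0.5]
opening: 87.5
```

```bash
python3 - <<'E'
from h import *
optics.camera("scene"); state(); scan("wrist",42,60,(230,420,-380,-200)); state()
E
```

```text
t 23.62 tcp [ 323.6 -250.   204.5] jaw 107.8 tilt 4.801 F [ 0.5 -0.1  0.8] open 87.8 q [-0.64  0.16  2.07 -0.08  0.98  0.66]
c 325 -290 size 50 41 ang -71.8 z 49 n 2025 px 364 189
t 23.67 tcp [ 324.7 -248.3  204.5] jaw 107.6 tilt 4.750 F [-1.  -0.3  1. ] open 88.0 q [-0.64  0.16  2.07 -0.07  0.98  0.67]
```

Request:
{"method": "carry_out", "body": {
  "moves": [
    {"dx": -0.2,"dy": -2.2,"dz": -1,"twist": 0,"fingers": 0},
    {"dx": -0.2,"dy": -1.8,"dz": -2,"twist": 0.3,"fingers": 0},
    {"dx": 0,"dy": -0.2,"dz": -4,"twist": 0,"fingers": 0},
    {"dx": 0,"dy": 0,"dz": -4,"twist": 0,"fingers": 0},
    {"dx": 0,"dy": 0,"dz": -3,"twist": 0,"fingers": 0},
    {"dx": 0,"dy": 0,"dz": -2,"twist": 0,"fingers": 0}
  ]
}}

```text
time_s: 24.17
eef_pos: [322.0, -290.8, 39.3]
tool_rot: [[0.95, 0.302, -0.076], [0.302, -0.953, -0.018], [-0.078, -0.006, -0.997]]
contact_force: [-0.2, -0.1, 0.8]
opening: 88.1
```

```bash
python3 - <<'E'
from h import *
optics.camera("scene"); optics.camera("scene");state();scan("scene",42,66,(200,450,-400,-200))
E
```

```text
t 24.27 tcp [ 320.7 -289.7   39. ] jaw 107.6 tilt 4.647 F [ 0.5 -0.1  0.6] open 87.7 q [-0.72  0.5   2.11 -0.12  0.58  0.65]
c 309 -247 size 22 7 ang 38.9 z 54 n 30 px 206 211
c 324 -292 size 50 43 ang -73.0 z 50 n 282 px 193 225
```

Request:
{"method": "carry_out", "body": {
  "moves": [
    {"dx": 0,"dy": -0.2,"dz": -1.3,"twist": 0,"fingers": 0},
    {"dx": 0,"dy": 0,"dz": -1,"twist": 0,"fingers": 100},
    {"dx": 0,"dy": 0,"dz": -0.2,"twist": 0,"fingers": 255},
    {"dx": 0,"dy": 0,"dz": 0,"twist": 0,"fingers": 255},
    {"dx": 0,"dy": 0,"dz": 0,"twist": 0,"fingers": 255},
    {"dx": 0,"dy": 0,"dz": 0,"twist": 0,"fingers": 255},
    {"dx": 0,"dy": 0,"dz": 0,"twist": 0,"fingers": 255},
    {"dx": 0,"dy": 0,"dz": 0,"twist": 0,"fingers": 255}
  ]
}}

```text
time_s: 24.98
eef_pos: [326.2, -293.9, 21.5]
tool_rot: [[0.95, 0.305, -0.07], [0.304, -0.952, -0.023], [-0.074, 0.001, -0.997]]
contact_force: [0.3, 0.1, -0.9]
opening: 50.1
```

Request:
{"method": "carry_out", "body": {
  "moves": [
    {"dx": 0,"dy": 0,"dz": 2,"twist": 0,"fingers": 255},
    {"dx": 0,"dy": 0,"dz": 4,"twist": 0,"fingers": 255},
    {"dx": 0,"dy": 0,"dz": 4,"twist": 0,"fingers": 255},
    {"dx": 0.5,"dy": 1.5,"dz": 4,"twist": -0.8,"fingers": 255},
    {"dx": 1,"dy": 3,"dz": 4,"twist": -0.8,"fingers": 255},
    {"dx": 1.4,"dy": 3.8,"dz": 2,"twist": -0.8,"fingers": 255},
    {"dx": 1.4,"dy": 3.8,"dz": 0,"twist": -0.8,"fingers": 255},
    {"dx": 1.4,"dy": 3.8,"dz": 0,"twist": -0.8,"fingers": 255},
    {"dx": 1.4,"dy": 3.8,"dz": 0,"twist": -0.8,"fingers": 255},
    {"dx": 1.4,"dy": 3.8,"dz": 0,"twist": -0.8,"fingers": 255},
    {"dx": 1.4,"dy": 3.8,"dz": 0,"twist": -0.8,"fingers": 255},
    {"dx": 1.4,"dy": 3.8,"dz": 0,"twist": -0.8,"fingers": 255}
  ]
}}

```text
time_s: 25.98
eef_pos: [435.2, 14.8, 223.7]
tool_rot: [[0.985, 0.164, -0.06], [0.163, -0.986, -0.013], [-0.061, 0.003, -0.998]]
contact_force: [1.6, -0.6, -1.2]
opening: 49.8
```

```bash
python3 - <<'E'
from h import *
state(); held(20,50); state()
E
```

```text
t 25.98 tcp [435.2  14.8 223.7] jaw 99.4 tilt 3.530 F [ 1.6 -0.6 -1.2] open 49.8 q [ 0.02  0.17  1.99 -0.01  1.04  1.43]
wrist n 6480 tool x pct [-7.5 -6.2  7.2 17.  17.3] y [-23.8 -21.7   0.6  22.9  25.3] h [23.2 28.3 29.8]
t 26.03 tcp [437.9  20.4 224.1] jaw 99.5 tilt 3.326 F [ 2.5  4.  -0.7] open 50.1 q [ 0.03  0.17  1.99 -0.01  1.04  1.44]
```

Request:
{"method": "carry_out", "body": {
  "moves": [
    {"dx": 1.4,"dy": 3.8,"dz": 0,"twist": -0.6,"fingers": 255},
    {"dx": 1.4,"dy": 3.8,"dz": 0,"twist": -0.6,"fingers": 255},
    {"dx": 1.4,"dy": 3.8,"dz": 0,"twist": -0.6,"fingers": 255},
    {"dx": 1.4,"dy": 3.8,"dz": 0,"twist": -0.6,"fingers": 255},
    {"dx": 1.4,"dy": 3.8,"dz": 0,"twist": -0.6,"fingers": 255},
    {"dx": 1.4,"dy": 3.8,"dz": 0,"twist": -0.6,"fingers": 255},
    {"dx": 1.2,"dy": 3,"dz": 0,"twist": -0.6,"fingers": 255},
    {"dx": 0.8,"dy": 2,"dz": 0,"twist": -0.6,"fingers": 255}
  ]
}}

```text
time_s: 26.7
eef_pos: [538.1, 304.7, 224.6]
tool_rot: [[0.995, 0.082, -0.059], [0.081, -0.997, -0.006], [-0.059, 0.002, -0.998]]
contact_force: [1.0, 0.2, -1.9]
opening: 49.9
```

```bash
python3 - <<'E'
from h import *
optics.camera("scene");optics.camera("scene");state()
E
```

```text
t 26.80 tcp [538.3 304.9 224.3] jaw 94.8 tilt 3.353 F [ 0.3  0.  -2.2] open 49.9 q [0.49 0.44 1.6  0.02 1.15 1.96]
```

Request:
{"method": "carry_out", "body": {
  "moves": [
    {"dx": 0.4,"dy": 0.5,"dz": -1,"twist": 0,"fingers": 255},
    {"dx": 0.4,"dy": 0.4,"dz": -3,"twist": 0,"fingers": 255},
    {"dx": 0,"dy": 0,"dz": -4,"twist": 0,"fingers": 255},
    {"dx": 0,"dy": 0,"dz": -3,"twist": 0,"fingers": 255},
    {"dx": 0,"dy": 0,"dz": -1,"twist": 0,"fingers": 255}
  ]
}}

```text
time_s: 27.22
eef_pos: [547.7, 312.5, 102.7]
tool_rot: [[0.995, 0.083, -0.051], [0.083, -0.997, -0.003], [-0.051, -0.001, -0.999]]
contact_force: [-1.4, -0.3, -2.0]
opening: 49.6
```

```bash
python3 - <<'E'
from h import *
optics.camera("scene");optics.camera("scene");state()
E
```

```text
t 27.32 tcp [548.1 312.7 104.4] jaw 94.8 tilt 2.946 F [-0.5  0.5 -0.5] open 49.6 q [0.49 0.6  1.65 0.03 0.94 1.96]
```

Request:
{"method": "carry_out", "body": {
  "moves": [
    {"dx": -0.2,"dy": 0.1,"dz": -0.9,"twist": 0,"fingers": 255},
    {"dx": -0.2,"dy": 0,"dz": -0.7,"twist": 0,"fingers": 255},
    {"dx": -0.1,"dy": 0,"dz": -0.3,"twist": 0,"fingers": 255},
    {"dx": 0,"dy": 0,"dz": 0,"twist": 0,"fingers": 255}
  ]
}}

```text
time_s: 27.65
eef_pos: [545.7, 314.0, 88.9]
tool_rot: [[0.996, 0.082, -0.045], [0.082, -0.997, 0.0], [-0.045, -0.004, -0.999]]
contact_force: [1.4, -0.7, -1.1]
opening: 49.8
```

Request:
{"method": "carry_out", "body": {
  "moves": [
    {"dx": 0,"dy": 0,"dz": -0.3,"twist": 0,"fingers": 255},
    {"dx": 0,"dy": 0,"dz": -0.2,"twist": 0,"fingers": 255},
    {"dx": 0,"dy": 0,"dz": 0,"twist": 0,"fingers": 255}
  ]
}}

```text
time_s: 27.9
eef_pos: [547.0, 314.8, 86.0]
tool_rot: [[0.996, 0.082, -0.041], [0.082, -0.997, 0.002], [-0.041, -0.006, -0.999]]
contact_force: [0.4, -0.3, -1.9]
opening: 49.9
```

Request:
{"method": "carry_out", "body": {
  "moves": [
    {"dx": 0,"dy": -0.1,"dz": -0.3,"twist": 0,"fingers": 255},
    {"dx": 0,"dy": 0,"dz": -0.1,"twist": 0,"fingers": 255},
    {"dx": 0,"dy": 0,"dz": 0,"twist": 0,"fingers": 255}
  ]
}}

```text
time_s: 28.15
eef_pos: [547.7, 314.1, 82.6]
tool_rot: [[0.996, 0.082, -0.04], [0.082, -0.997, 0.003], [-0.039, -0.006, -0.999]]
contact_force: [-0.5, 0.1, -1.1]
opening: 49.8
```

Request:
{"method": "carry_out", "body": {
  "moves": [
    {"dx": 0,"dy": 0,"dz": 0,"twist": 0,"fingers": 100},
    {"dx": 0,"dy": 0,"dz": 0,"twist": 0,"fingers": 70},
    {"dx": 0,"dy": 0,"dz": 0,"twist": 0,"fingers": 60}
  ]
}}

```text
time_s: 28.4
eef_pos: [548.1, 314.3, 83.0]
tool_rot: [[0.996, 0.082, -0.039], [0.082, -0.997, 0.004], [-0.038, -0.007, -0.999]]
contact_force: [-0.4, 0.3, 0.1]
opening: 63.5
```

Request:
{"method": "carry_out", "body": {
  "moves": [
    {"dx": 0,"dy": 0,"dz": 1,"twist": 0,"fingers": 60},
    {"dx": 0,"dy": 0,"dz": 2,"twist": 0,"fingers": 60},
    {"dx": 0,"dy": 0,"dz": 4,"twist": 0,"fingers": 60},
    {"dx": 0,"dy": 0,"dz": 4,"twist": 0,"fingers": 60},
    {"dx": 0,"dy": 0,"dz": 4,"twist": 0,"fingers": 0}
  ]
}}

```text
time_s: 28.82
eef_pos: [541.8, 310.9, 230.8]
tool_rot: [[0.995, 0.082, -0.055], [0.082, -0.997, -0.005], [-0.055, 0.001, -0.998]]
contact_force: [2.1, 0.6, -0.4]
opening: 71.2
```

```bash
python3 - <<'E'
from h import *
state(); tray(); intray("scene"); state(); intray("wrist"); 
im,d,P=scan("scene",25,66,(100,950,-800,0)); cv2.imwrite("pics/s9.png",im)
x,y,z=np.moveaxis(P,-1,0)
# any brown parcels elsewhere
E
```

```text
t 28.82 tcp [541.8 310.9 230.8] jaw 94.7 tilt 3.177 F [ 2.1  0.6 -0.4] open 71.2 q [0.49 0.44 1.59 0.02 1.17 1.97]
tray rim [550.6 228.5] [170.7 399.8] 4.4 floor z 59.5 slope deg 0.20 0.03
in tray frame scene
c 1 83 size 53 41 ang -89.2 z 108 n 242 px 418 145
c -27 -2 size 77 52 ang 1.2 z 119 n 546 px 391 155
c 52 -3 size 53 40 ang 89.9 z 109 n 263 px 413 173
c 1 -86 size 51 40 ang 89.8 z 109 n 284 px 377 180
t 28.92 tcp [546.2 313.3 237.6] jaw 94.7 tilt 2.415 F [0.3 0.3 1.1] open 78.6 q [0.49 0.43 1.58 0.02 1.17 1.97]
in tray frame wrist
c 52 -1 size 50 41 ang -90.0 z 105 n 2792 px 421 133
c 1 84 size 50 41 ang 89.6 z 106 n 2411 px 322 190
c -0 -86 size 51 41 ang 89.8 z 106 n 2535 px 508 191
c -27 -1 size 75 51 ang 0.3 z 116 n 3875 px 415 213
c 571 -119 size 24 14 ang -85.8 z 34 n 59 px 304 254
c 573 -146 size 22 3 ang 10.3 z 41 n 29 px 296 260
c 694 -110 size 23 14 ang -88.8 z 33 n 62 px 338 288
c 696 -137 size 21 1 ang 3.8 z 41 n 27 px 330 294
c 610 -395 size 217 46 ang -2.3 z 40 n 1801 px 220 341
```

View pics/s9.png

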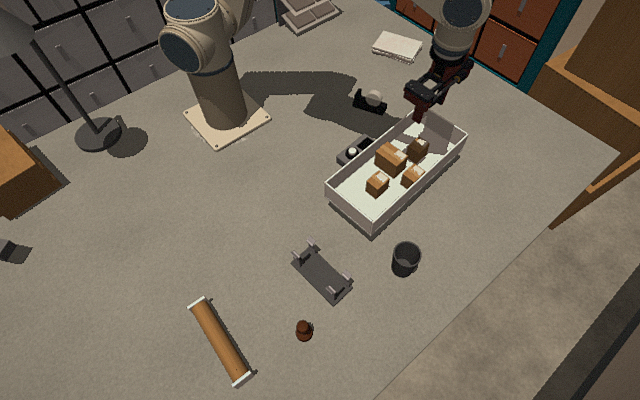

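The scene image shows all four parcels upright in the tray at (391,157), (417,148), (412,175) and (377,184), with none left on the counter. The tube is at (220,341) and the holder at (322,272). The tube is next.

Request:
{"method": "carry_out", "body": {
  "moves": [
    {"dx": 0.2,"dy": -2,"dz": 0,"twist": -0.4,"fingers": 0},
    {"dx": 0.3,"dy": -3.7,"dz": 0,"twist": -0.4,"fingers": 0},
    {"dx": 0.4,"dy": -4,"dz": 0,"twist": -0.4,"fingers": 0},
    {"dx": 0.4,"dy": -4,"dz": 0,"twist": -0.4,"fingers": 0},
    {"dx": 0.4,"dy": -4,"dz": 0,"twist": -0.4,"fingers": 0},
    {"dx": 0.4,"dy": -4,"dz": 0,"twist": -0.4,"fingers": 0},
    {"dx": 0.4,"dy": -4,"dz": 0,"twist": -0.4,"fingers": 0},
    {"dx": 0.4,"dy": -4,"dz": 0,"twist": -0.4,"fingers": 0},
    {"dx": 0.4,"dy": -4,"dz": 0,"twist": -0.4,"fingers": 0},
    {"dx": 0.4,"dy": -4,"dz": 0,"twist": -0.4,"fingers": 0},
    {"dx": 0.4,"dy": -4,"dz": 0,"twist": -0.4,"fingers": 0},
    {"dx": 0.4,"dy": -4,"dz": 0,"twist": -0.4,"fingers": 0}
  ]
}}

```text
time_s: 30.02
eef_pos: [572.7, -155.9, 213.1]
tool_rot: [[0.997, 0.008, -0.083], [0.008, -1.0, 0.003], [-0.083, -0.004, -0.997]]
contact_force: [0.9, 0.7, 0.5]
opening: 87.8
```

```bash
python3 - <<'E'
from h import *
state(); optics.camera("scene"); state()
im,d,P=scan("wrist",55,85,(480,760,-220,-20),amin=15,save="w4")
E
```

```text
t 30.02 tcp [ 572.7 -155.9  213.1] jaw 90.4 tilt 4.767 F [0.9 0.7 0.5] open 87.8 q [-0.28  0.43  1.65 -0.02  1.14  1.3 ]
t 30.07 tcp [ 573.3 -162.7  213. ] jaw 90.2 tilt 4.712 F [ 0.8 -3.7  0.3] open 87.9 q [-0.28  0.43  1.65 -0.03  1.14  1.29]
c 717 -218 size 15 3 ang 3.1 z 64 n 118 px 396 9
c 697 -131 size 23 15 ang 4.0 z 73 n 551 px 289 34
c 693 -80 size 23 15 ang 3.3 z 73 n 676 px 225 39
c 574 -140 size 24 15 ang 4.2 z 73 n 366 px 302 181
c 570 -89 size 23 15 ang 3.6 z 73 n 446 px 247 185
```

Request:
{"method": "carry_out", "body": {
  "moves": [
    {"dx": 0.6,"dy": -4,"dz": 0,"twist": -0.4,"fingers": 0},
    {"dx": 0.6,"dy": -4,"dz": 0,"twist": -0.4,"fingers": 0},
    {"dx": 0.6,"dy": -4,"dz": 0,"twist": -0.4,"fingers": 0},
    {"dx": 0.6,"dy": -4,"dz": 0,"twist": -0.4,"fingers": 0},
    {"dx": 0.6,"dy": -3,"dz": 0,"twist": -0.4,"fingers": 0},
    {"dx": 0.4,"dy": -2,"dz": 0,"twist": -0.4,"fingers": 0}
  ]
}}

```text
time_s: 30.62
eef_pos: [601.3, -365.3, 202.9]
tool_rot: [[0.994, -0.037, -0.099], [-0.036, -0.999, 0.016], [-0.099, -0.013, -0.995]]
contact_force: [0.1, 0.2, -0.4]
opening: 87.6
```

```bash
python3 - <<'E'
from h import *
optics.camera("scene"); optics.camera("scene"); state(); scan("wrist",20,66,(400,800,-480,-300)); state(); scan("scene",20,66,(400,800,-480,-300))
E
```

```text
t 30.72 tcp [ 601.1 -365.7  202.4] jaw 87.8 tilt 5.767 F [-0.4 -0.6  0.2] open 88.0 q [-0.55  0.6   1.38 -0.04  1.25  1.08]
c 611 -392 size 215 46 ang -2.2 z 40 n 8862 px 353 147
t 30.77 tcp [ 601.  -363.7  202.6] jaw 87.9 tilt 5.793 F [ 0.6 -0.3  0.9] open 87.8 q [-0.54  0.6   1.38 -0.04  1.25  1.08]
c 509 -391 size 45 5 ang 87.2 z 43 n 48 px 196 303
c 619 -397 size 199 45 ang -1.5 z 40 n 1657 px 222 345
```

Request:
{"method": "carry_out", "body": {
  "moves": [
    {"dx": 0.4,"dy": -1.5,"dz": -1,"twist": 0,"fingers": 0},
    {"dx": 0.4,"dy": -1.5,"dz": -3,"twist": 0,"fingers": 0},
    {"dx": 0,"dy": 0,"dz": -4,"twist": 0,"fingers": 0},
    {"dx": 0,"dy": 0,"dz": -4,"twist": 0,"fingers": 0},
    {"dx": 0,"dy": 0,"dz": -3,"twist": 0,"fingers": 0},
    {"dx": 0,"dy": 0,"dz": -1.5,"twist": 0,"fingers": 0}
  ]
}}

```text
time_s: 31.32
eef_pos: [612.7, -382.0, 38.0]
tool_rot: [[0.995, -0.026, -0.093], [-0.024, -1.0, 0.015], [-0.093, -0.012, -0.996]]
contact_force: [-1.0, 0.8, 0.0]
opening: 87.7
```

```bash
python3 - <<'E'
from h import *
optics.camera("scene"); optics.camera("scene"); state()
E
```

```text
t 31.42 tcp [ 612.3 -382.    38.4] jaw 88.5 tilt 5.498 F [-0.3  0.8 -0.2] open 87.6 q [-0.56  0.81  1.4  -0.04  1.01  1.06]
```

Request:
{"method": "carry_out", "body": {
  "moves": [
    {"dx": -0.2,"dy": -0.7,"dz": -0.8,"twist": -0.6,"fingers": 0},
    {"dx": -0.1,"dy": -0.5,"dz": -1,"twist": 0,"fingers": 0},
    {"dx": 0,"dy": 0,"dz": -0.8,"twist": 0,"fingers": 0},
    {"dx": 0,"dy": 0,"dz": -0.3,"twist": 0,"fingers": 0}
  ]
}}

```text
time_s: 31.75
eef_pos: [613.6, -395.6, 14.6]
tool_rot: [[0.996, -0.035, -0.086], [-0.034, -0.999, 0.011], [-0.086, -0.008, -0.996]]
contact_force: [-0.6, 0.1, 0.4]
opening: 87.9
```

Request:
{"method": "carry_out", "body": {
  "moves": [
    {"dx": -0.4,"dy": 0.1,"dz": -0.6,"twist": 0,"fingers": 100},
    {"dx": 0,"dy": 0,"dz": -0.2,"twist": 0,"fingers": 255},
    {"dx": 0,"dy": 0,"dz": 0,"twist": 0,"fingers": 255},
    {"dx": 0,"dy": 0,"dz": 0,"twist": 0,"fingers": 255},
    {"dx": 0,"dy": 0,"dz": 0,"twist": 0,"fingers": 255},
    {"dx": 0,"dy": 0,"dz": 0,"twist": 0,"fingers": 255}
  ],
  "squeeze": 60
}}

```text
time_s: 32.25
eef_pos: [610.2, -396.0, 8.3]
tool_rot: [[0.996, -0.036, -0.083], [-0.035, -0.999, 0.009], [-0.083, -0.006, -0.997]]
contact_force: [0.1, -0.2, 0.7]
opening: 51.6
```

```bash
python3 - <<'E'
from h import *
state(); optics.camera("scene"); optics.camera("scene"); state()
E
```

```text
t 32.25 tcp [ 610.2 -396.     8.3] jaw 88.0 tilt 4.772 F [ 0.1 -0.2  0.7] open 51.6 q [-0.58  0.85  1.4  -0.05  0.96  1.06]
t 32.35 tcp [ 610.3 -396.     8.3] jaw 88.0 tilt 4.770 F [-0.2  0.6 -0.7] open 43.0 q [-0.58  0.85  1.4  -0.05  0.96  1.06]
```

Request:
{"method": "carry_out", "body": {
  "moves": [
    {"dx": 0,"dy": 0,"dz": 0,"twist": 0,"fingers": 255},
    {"dx": 0,"dy": 0,"dz": 1,"twist": 0,"fingers": 255},
    {"dx": 0,"dy": 0,"dz": 3,"twist": 0,"fingers": 255},
    {"dx": 0,"dy": 0,"dz": 4,"twist": 0,"fingers": 255},
    {"dx": 0,"dy": 1,"dz": 4,"twist": 0.8,"fingers": 255},
    {"dx": 0.2,"dy": 3,"dz": 2,"twist": 0.8,"fingers": 255},
    {"dx": 0.4,"dy": 4,"dz": 0,"twist": 0.8,"fingers": 255},
    {"dx": 0.4,"dy": 4,"dz": 0,"twist": 0.8,"fingers": 255},
    {"dx": 0.4,"dy": 4,"dz": 0,"twist": 0.8,"fingers": 255},
    {"dx": 0.4,"dy": 4,"dz": 0,"twist": 0.8,"fingers": 255},
    {"dx": 0.4,"dy": 3.5,"dz": 0,"twist": 0.8,"fingers": 255},
    {"dx": 0.2,"dy": 2,"dz": 0,"twist": 0.8,"fingers": 255}
  ]
}}

```text
time_s: 33.35
eef_pos: [632.4, -136.3, 162.6]
tool_rot: [[0.995, 0.071, -0.075], [0.071, -0.997, -0.002], [-0.075, -0.003, -0.997]]
contact_force: [0.4, -0.4, -0.8]
opening: 38.7
```

```bash
cat >> h.py <<'E'
def tube(zlo,n="wrist",dbg=None):
    "fit held tube: caps (white) and brown body above zlo, world"
    o=telemetry.get_obs(); m=optics.camera_model(n); im,d=optics.camera(n); P=cloud(d,m); x,y,z=np.moveaxis(P,-1,0)
    if dbg: cv2.imwrite(f"pics/{dbg}.png",im)
    k=(d>0)&(z>zlo)&(z<zlo+60)&(abs(x-o["eef_pos"][0])<135)&(abs(y-o["eef_pos"][1])<60)
    b,g,rr=[im[...,i].astype(int) for i in range(3)]
    k&=((rr>b+30)&(rr>60))|((rr>110)&(b>110))
    p=P[k]; (c,s,a)=cv2.minAreaRect(p[:,:2].astype(np.float32))
    if s[0]<s[1]: a-=90;s=s[::-1]
    bins=[(lo,round(np.percentile(p[(abs(p[:,0]-lo)<10)][:,2],95),1)) for lo in np.arange(c[0]-90,c[0]+91,30) if (abs(p[:,0]-lo)<10).sum()>10]
    print(n,"tube n",k.sum(),"c",np.round(c,1),"size",np.round(s,1),"ang %.1f"%((a+90)%180-90),"ztop",[(round(x),z) for x,z in bins])
def jaws(n,lo=62,hi=80):
    im,d=optics.camera(n); P=cloud(d,optics.camera_model(n)); x,y,z=np.moveaxis(P,-1,0)
    m=(d>0)&(x>540)&(x<730)&(y>-180)&(y<-50)&(z>lo)&(z<hi); print(n); show(blobs(m,P,im,8))
E
python3 - <<'E'
from h import *
optics.camera("scene"); state(); tube(125,dbg="w5"); tube(125,"scene"); jaws("wrist"); jaws("top")
E
```

```text
t 33.40 tcp [ 632.8 -133.6  162.7] jaw 94.2 tilt 4.326 F [0.4 1.6 0.1] open 39.2 q [-0.22  0.55  1.57 -0.02  1.09  1.29]
wrist tube n 1899 c [ 654.6 -132.4] size [159.5  57. ] ang 3.5 ztop [(595, np.float64(184.9)), (625, np.float64(184.8)), (655, np.float64(184.7)), (685, np.float64(184.9)), (715, np.float64(184.8)), (745, np.float64(184.8))]
scene tube n 101 c [ 628.8 -155.6] size [201.    6.7] ang 4.8 ztop [(539, np.float64(183.7)), (659, np.float64(184.4)), (689, np.float64(184.8)), (719, np.float64(184.7))]
wrist
c 694 -85 size 23 15 ang 4.6 z 73 n 744 px 252 115
top
```

View pics/w5.png

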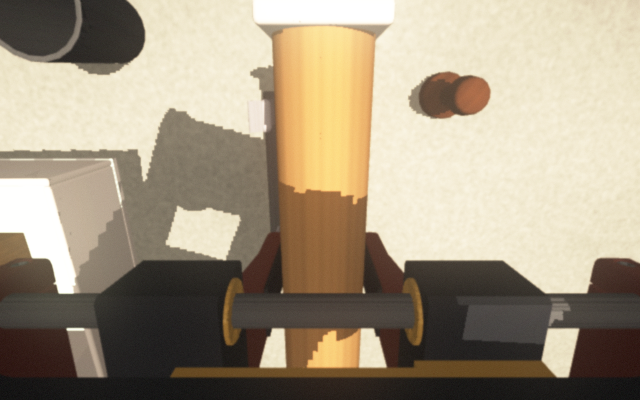

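The wrist view shows the tube centred in the fingers with its far cap at (325,15). One holder jaw at (258,118) is still off to the left. I'll refit with a proper height band.

```bash
python3 - <<'E'
from h import *
state(); tube(175); tube(175,"scene"); tube(172,"top"); jaws("wrist"); jaws("scene"); state()
E
```

```text
t 33.60 tcp [ 632.3 -140.6  161.9] jaw 93.9 tilt 4.358 F [ 0.9 -0.5 -0.2] open 39.1 q [-0.23  0.56  1.56 -0.02  1.09  1.29]
wrist tube n 33987 c [ 657.5 -139.3] size [166.2  61.5] ang 4.7 ztop [(568, np.float64(183.9)), (598, np.float64(195.6)), (628, np.float64(231.5)), (658, np.float64(214.6)), (688, np.float64(196.2)), (718, np.float64(196.5)), (748, np.float64(200.2))]
scene tube n 1008 c [ 631.9 -143.6] size [216.6  44.6] ang 4.4 ztop [(542, np.float64(196.2)), (572, np.float64(195.9)), (662, np.float64(197.0)), (692, np.float64(197.0)), (722, np.float64(197.3))]
top tube n 0 c [0. 0.] size [0. 0.] ang 0.0 ztop []
wrist
c 693 -83 size 23 15 ang 4.5 z 73 n 759 px 247 114
c 579 -86 size 7 3 ang -40.0 z 78 n 22 px 251 259
scene
c 692 -82 size 21 12 ang -1.0 z 75 n 40 px 346 273
c 696 -139 size 21 7 ang 4.1 z 76 n 28 px 329 290
t 33.85 tcp [ 632.  -141.2  161.3] jaw 93.8 tilt 4.395 F [-1.5 -0.4 -1. ] open 39.3 q [-0.23  0.56  1.56 -0.02  1.09  1.29]
```

Request:
{"method": "carry_out", "body": {
  "moves": [
    {"dx": 0.1,"dy": 1.4,"dz": 0,"twist": 0.4,"fingers": 255},
    {"dx": 0.1,"dy": 1.2,"dz": -1,"twist": 0.4,"fingers": 255},
    {"dx": 0,"dy": 0,"dz": -2,"twist": 0,"fingers": 255},
    {"dx": 0,"dy": 0,"dz": -2,"twist": 0,"fingers": 255},
    {"dx": 0,"dy": 0,"dz": -1,"twist": 0,"fingers": 255}
  ]
}}

```text
time_s: 34.27
eef_pos: [636.0, -113.1, 100.7]
tool_rot: [[0.994, 0.079, -0.07], [0.079, -0.997, -0.004], [-0.07, -0.002, -0.998]]
contact_force: [-0.0, 0.3, -1.2]
opening: 39.1
```

```bash
python3 - <<'E'
from h import *
optics.camera("scene"); optics.camera("scene"); state(); tube(108,"scene")
E
```

```text
t 34.37 tcp [ 635.4 -113.3  100.6] jaw 94.5 tilt 4.162 F [-0.   0.2 -1.3] open 38.5 q [-0.19  0.63  1.6  -0.02  0.98  1.32]
scene tube n 941 c [ 634.6 -114.4] size [216.6  45.7] ang 4.3 ztop [(545, np.float64(135.6)), (575, np.float64(135.4)), (665, np.float64(136.1)), (695, np.float64(136.3)), (725, np.float64(137.2))]
```

Request:
{"method": "carry_out", "body": {
  "moves": [
    {"dx": -0.1,"dy": -0.1,"dz": -1.2,"twist": 0,"fingers": 255},
    {"dx": 0,"dy": 0,"dz": -1,"twist": 0,"fingers": 255},
    {"dx": 0,"dy": 0,"dz": -0.5,"twist": 0,"fingers": 255},
    {"dx": 0,"dy": 0,"dz": 0,"twist": 0,"fingers": 255}
  ]
}}

```text
time_s: 34.75
eef_pos: [637.4, -115.0, 75.3]
tool_rot: [[0.995, 0.079, -0.066], [0.079, -0.997, -0.005], [-0.066, -0.0, -0.998]]
contact_force: [0.5, -1.3, -1.0]
opening: 39.0
```

Request:
{"method": "carry_out", "body": {
  "moves": [
    {"dx": -0.4,"dy": 0,"dz": -0.3,"twist": 0,"fingers": 255},
    {"dx": 0,"dy": 0,"dz": -0.3,"twist": 0,"fingers": 255},
    {"dx": 0,"dy": 0,"dz": 0,"twist": 0,"fingers": 255}
  ]
}}

```text
time_s: 35.0
eef_pos: [633.2, -115.3, 68.9]
tool_rot: [[0.995, 0.079, -0.065], [0.078, -0.997, -0.005], [-0.065, -0.0, -0.998]]
contact_force: [0.1, -0.1, -1.2]
opening: 39.0
```

Aligned. Now pushing down.

Request:
{"method": "carry_out", "body": {
  "moves": [
    {"dx": 0,"dy": 0,"dz": -0.7,"twist": 0,"fingers": 255},
    {"dx": 0,"dy": 0,"dz": -0.7,"twist": 0,"fingers": 255},
    {"dx": 0,"dy": 0,"dz": -0.7,"twist": 0,"fingers": 255}
  ]
}}

```text
time_s: 35.25
eef_pos: [634.7, -114.5, 49.3]
tool_rot: [[0.995, 0.078, -0.061], [0.077, -0.997, -0.004], [-0.061, -0.001, -0.998]]
contact_force: [-0.4, 3.1, 1.3]
opening: 39.1
```

Request:
{"method": "carry_out", "body": {
  "moves": [
    {"dx": 0,"dy": 0,"dz": -0.8,"twist": 0,"fingers": 255},
    {"dx": 0,"dy": 0,"dz": -0.8,"twist": 0,"fingers": 255}
  ]
}}

```text
time_s: 35.42
eef_pos: [636.3, -114.6, 37.6]
tool_rot: [[0.995, 0.078, -0.06], [0.078, -0.997, -0.005], [-0.06, -0.0, -0.998]]
contact_force: [-22.4, 9.7, 91.3]
opening: 38.8
```

```bash
python3 - <<'E'
from h import *
state(); tube(50,"scene"); state()
E
```

```text
t 35.42 tcp [ 636.3 -114.6   37.6] jaw 94.5 tilt 3.434 F [-22.4   9.7  91.3] open 38.8 q [-0.19  0.71  1.62 -0.02  0.86  1.32]
scene tube n 849 c [ 634.7 -116.2] size [217.   65.9] ang 6.6 ztop [(545, np.float64(75.8)), (575, np.float64(75.5)), (665, np.float64(74.8)), (695, np.float64(77.0)), (725, np.float64(75.1))]
t 35.47 tcp [ 636.7 -114.7   37.2] jaw 94.5 tilt 3.358 F [-11.6   2.9  39.7] open 39.2 q [-0.19  0.71  1.62 -0.02  0.86  1.32]
```

Request:
{"method": "carry_out", "body": {
  "moves": [
    {"dx": 0,"dy": 0,"dz": 0.1,"twist": 0,"fingers": 255},
    {"dx": 0,"dy": 0,"dz": 0,"twist": 0,"fingers": 255}
  ]
}}

```text
time_s: 35.63
eef_pos: [637.6, -115.1, 39.8]
tool_rot: [[0.995, 0.078, -0.056], [0.078, -0.997, -0.006], [-0.056, 0.001, -0.998]]
contact_force: [0.4, 2.2, -0.9]
opening: 39.4
```

```bash
python3 - <<'E'
from h import *
tube(50,"scene"); state()
im,d,P=scan("scene",30,48,(480,780,-220,-20)); cv2.imwrite("pics/s10.png",cv2.resize(im[200:340,240:420],None,fx=4,fy=4))
im,d=optics.camera("scene"); P=cloud(d,optics.camera_model("scene")); x,y,z=np.moveaxis(P,-1,0)
k=(d>0)&(x>500)&(x<760)&(y>-160)&(y<-70)&(z>68)&(im.min(-1)>120)
c=P[k]; lo=c[c[:,0]<600]; hi=c[c[:,0]>680]
for q in(lo,hi): print(len(q),q.min(0),q.max(0),np.median(q,0))
E
```

```text
scene tube n 862 c [ 635.6 -116.1] size [216.6  65.6] ang 6.6 ztop [(546, np.float64(78.7)), (576, np.float64(78.0)), (666, np.float64(77.1)), (696, np.float64(78.2)), (726, np.float64(78.3))]
t 35.68 tcp [ 637.5 -115.1   39.3] jaw 94.5 tilt 3.244 F [ 0.7  1.4 -1.3] open 39.1 q [-0.19  0.71  1.62 -0.02  0.86  1.32]
2590 [ 500.01601849 -159.5833627    69.93393426] [599.73521479 -70.00280066 612.90745487] [ 546.78221798 -112.10170394  524.80839677]
554 [ 680.02613862 -158.50643125   68.3366755 ] [744.11346385 -70.09043716 390.62461774] [ 687.5687271  -100.85014854  373.40027897]
```

View pics/s10.png

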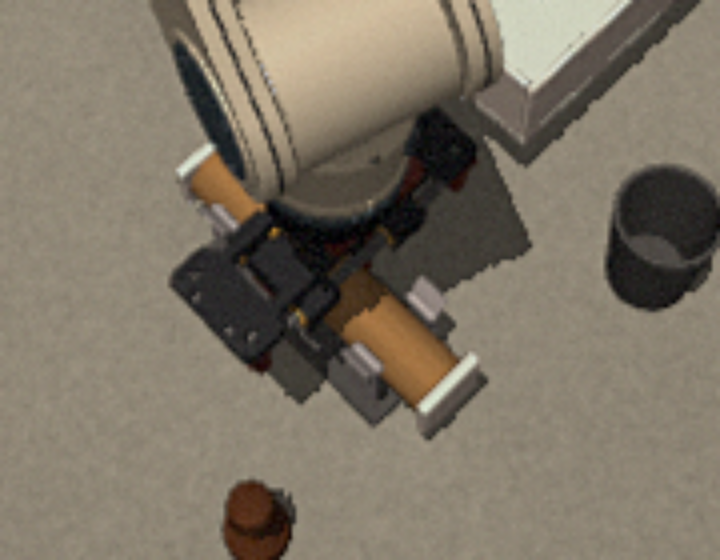

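Request:
{"method": "carry_out", "body": {
  "moves": [
    {"dx": -0.2,"dy": 0,"dz": -0.2,"twist": 0,"fingers": 255},
    {"dx": 0,"dy": 0,"dz": 0,"twist": 0,"fingers": 255}
  ]
}}

```text
time_s: 35.95
eef_pos: [636.7, -115.3, 37.5]
tool_rot: [[0.995, 0.078, -0.055], [0.078, -0.997, -0.006], [-0.055, 0.002, -0.998]]
contact_force: [-3.3, 1.3, 5.5]
opening: 39.0
```

Request:
{"method": "carry_out", "body": {
  "moves": [
    {"dx": 0,"dy": 0,"dz": 0,"twist": 0,"fingers": 120},
    {"dx": 0,"dy": 0,"dz": 0,"twist": 0,"fingers": 100},
    {"dx": 0,"dy": 0,"dz": 0,"twist": 0,"fingers": 60},
    {"dx": 0,"dy": 0,"dz": 0,"twist": 0,"fingers": 60},
    {"dx": 0,"dy": 0,"dz": 1,"twist": 0,"fingers": 60},
    {"dx": 0,"dy": 0,"dz": 3,"twist": 0,"fingers": 60},
    {"dx": 0,"dy": 0,"dz": 4,"twist": 0,"fingers": 60},
    {"dx": 0,"dy": 0,"dz": 4,"twist": 0,"fingers": 60},
    {"dx": 0,"dy": 0,"dz": 3,"twist": 0,"fingers": 60}
  ]
}}

```text
time_s: 36.7
eef_pos: [627.8, -114.9, 181.9]
tool_rot: [[0.994, 0.079, -0.076], [0.079, -0.997, -0.003], [-0.076, -0.003, -0.997]]
contact_force: [-0.1, -0.5, 0.1]
opening: 67.5
```

```bash
cat >> h.py <<'E'
def seated():
    for n in("wrist","scene","top"):
        im,d=optics.camera(n); P=cloud(d,optics.camera_model(n))-[633.9,-114.7,0]; a=np.radians(4.65)
        X=P[...,0]*np.cos(a)+P[...,1]*np.sin(a); Y=-P[...,0]*np.sin(a)+P[...,1]*np.cos(a); z=P[...,2]
        k=(d>0)&(abs(X)<130)&(abs(Y)<30)&(z>50)&(z<95)
        print(n,"X ext",np.round(np.percentile(X[k],[.2,99.8]),1),"top z/ y mid:",[(u,np.round(np.percentile(z[k&(abs(X-u)<6)&(abs(Y)<8)],50),1),np.round((Y[k&(abs(X-u)<6)].min()+Y[k&(abs(X-u)<6)].max())/2,1)) for u in(-104,-90,-30,30,90,104) if (k&(abs(X-u)<6)&(abs(Y)<8)).sum()>5])
E
python3 - <<'E'
from h import *
optics.camera("top"); state(); seated(); jaws("wrist",60,82)
E
```

```text
t 36.75 tcp [ 631.  -115.5  188. ] jaw 94.5 tilt 3.894 F [1.8 0.3 4.2] open 66.9 q [-0.19  0.51  1.57 -0.02  1.12  1.31]
wrist X ext [-100.2  109.9] top z/ y mid: [(-104, np.float64(73.4), np.float64(-0.9)), (-90, np.float64(70.9), np.float64(-0.3)), (-30, np.float64(70.7), np.float64(-1.1)), (30, np.float64(70.6), np.float64(-1.2)), (90, np.float64(70.7), np.float64(-1.3)), (104, np.float64(73.4), np.float64(-1.6))]
scene X ext [-47.6 108.6] top z/ y mid: [(-30, np.float64(73.8), np.float64(-2.6)), (30, np.float64(73.5), np.float64(-2.1)), (90, np.float64(73.2), np.float64(-2.5)), (104, np.float64(76.2), np.float64(-3.0))]
top X ext [ 13.6 108.2] top z/ y mid: []
wrist
c 636 -122 size 193 50 ang 4.4 z 70 n 10480 px 327 167
c 692 -83 size 23 15 ang 3.1 z 71 n 628 px 288 109
c 569 -92 size 23 15 ang 6.4 z 71 n 420 px 292 253
```

Request:
{"method": "carry_out", "body": {
  "moves": [
    {"dx": -1.6,"dy": 2.2,"dz": 1,"twist": 0,"fingers": 255},
    {"dx": -2.4,"dy": 3.3,"dz": 1,"twist": 0,"fingers": 255},
    {"dx": -2.4,"dy": 3.3,"dz": 0.5,"twist": 0,"fingers": 255},
    {"dx": -2.4,"dy": 3.3,"dz": 0,"twist": 0,"fingers": 255},
    {"dx": -2.4,"dy": 3.3,"dz": 0,"twist": 0,"fingers": 255},
    {"dx": -2.4,"dy": 3.3,"dz": 0,"twist": 0,"fingers": 255},
    {"dx": -2.4,"dy": 3.3,"dz": 0,"twist": 0,"fingers": 255},
    {"dx": -2.4,"dy": 3.3,"dz": 0,"twist": 0,"fingers": 255},
    {"dx": -1.8,"dy": 2.5,"dz": 0,"twist": 0,"fingers": 255},
    {"dx": -1,"dy": 1.5,"dz": 0,"twist": 0,"fingers": 255}
  ]
}}

```text
time_s: 37.78
eef_pos: [398.1, 178.1, 187.7]
tool_rot: [[0.992, 0.07, -0.108], [0.069, -0.998, -0.007], [-0.108, -0.001, -0.994]]
contact_force: [0.2, 1.1, 0.2]
opening: 4.0
```

```bash
cat >> h.py <<'E'
def button(n):
    im,d=optics.camera(n); P=cloud(d,optics.camera_model(n)); x,y,z=np.moveaxis(P,-1,0)
    m=(d>0)&(x>375)&(x<440)&(y>140)&(y<230)&(z>38)&(z<60)&(im.min(-1)>110)
    print(n); show(blobs(m,P,im,10))
E
python3 - <<'E'
from h import *
optics.camera("top"); state(); tray(); intray("scene"); button("scene"); button("wrist"); seated(); state()
E
```

```text
t 37.83 tcp [396.7 179.3 187.4] jaw 94.0 tilt 6.295 F [-0.6  0.4 -0.7] open 1.3 q [0.37 0.25 2.   0.04 1.   1.85]
tray rim [550.5 229.1] [170.8 400.8] 4.5 floor z 59.4 slope deg -0.01 -0.04
in tray frame scene
c 2 83 size 53 40 ang -87.8 z 109 n 249 px 418 145
c -26 -2 size 76 54 ang -1.0 z 119 n 544 px 391 155
c 52 -1 size 53 41 ang 88.8 z 109 n 265 px 413 173
c 1 -87 size 51 41 ang 89.1 z 109 n 286 px 377 180
scene
c 409 189 size 22 18 ang -12.4 z 54 n 32 px 351 151
wrist
c 409 188 size 25 18 ang 5.8 z 54 n 406 px 310 171Traceback (most recent call last):
  File "<stdin>", line 2, in <module>
  File "h.py", line 64, in seated
    print(n,"X ext",np.round(np.percentile(X[k],[.2,99.8]),1),"top z/ y mid:",[(u,np.round(np.percentile(z[k&(abs(X-u)<6)&(abs(Y)<8)],50),1),np.round((Y[k&(abs(X-u)<6)].min()+Y[k&(abs(X-u)<6)].max())/2,1)) for u in(-104,-90,-30,30,90,104) if (k&(abs(X-u)<6)&(abs(Y)<8)).sum()>5])
                             ~~~~~~~~~~~~~^^^^^^^^^^^^^^^^
    return _quantile_unchecked(
        a, q, axis, out, overwrite_input, method, keepdims, weights)
    return _ureduce(a,
                    func=_quantile_ureduce_func,
    ...<5 lines>...
                    overwrite_input=overwrite_input,
                    method=method)
    r = func(a, **kwargs)
    result = _quantile(arr,
                       quantiles=q,
    ...<2 lines>...
                       out=out,
                       weights=wgt)
    slices_having_nans = np.isnan(arr[-1, ...])
                                  ~~~^^^^^^^^^
IndexError: index -1 is out of bounds for axis 0 with size 0
```

```bash
python3 - <<'E'
from h import *
im,d=optics.camera("scene"); cv2.imwrite("pics/s11.png",cv2.resize(im[120:320,220:480],None,fx=3,fy=3))
P=cloud(d,optics.camera_model("scene"))-[633.9,-114.7,0]; a=np.radians(4.65)
X=P[...,0]*np.cos(a)+P[...,1]*np.sin(a); Y=-P[...,0]*np.sin(a)+P[...,1]*np.cos(a); z=P[...,2]
k=(d>0)&(abs(X)<130)&(abs(Y)<30)&(z>40)
print(np.percentile(X[k],[.5,99.5]),[(u,np.round(np.percentile(z[k&(abs(X-u)<6)],98),1)) for u in(-104,-90,-30,0,30,90,104)])
state()
E
```

```text
[-105.62680457  108.56322802] [(-104, np.float64(79.6)), (-90, np.float64(76.2)), (-30, np.float64(76.0)), (0, np.float64(76.3)), (30, np.float64(76.4)), (90, np.float64(76.8)), (104, np.float64(79.7))]
t 38.13 tcp [402.2 176.1 188.8] jaw 93.8 tilt 5.982 F [ 0.4 -0.3 -0.4] open 0.3 q [0.36 0.25 1.99 0.04 1.   1.85]
```

View pics/s11.png

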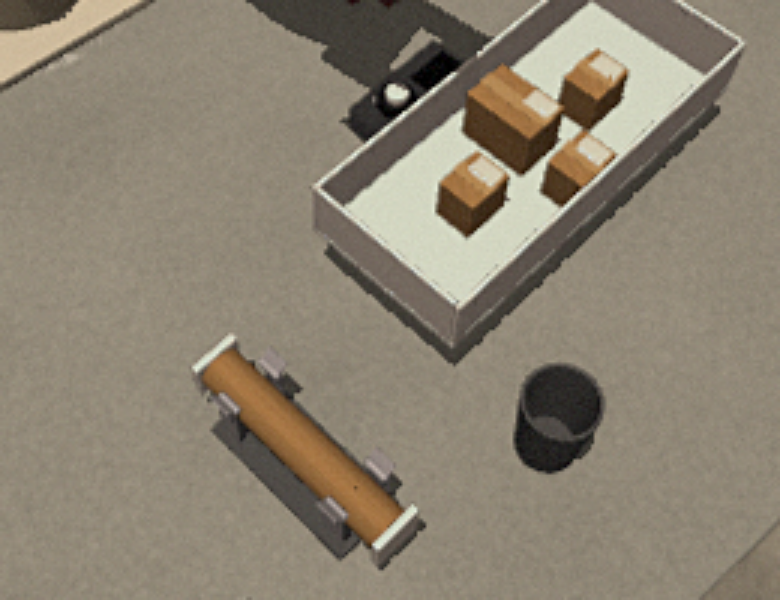

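The crop shows the tube level between all four jaws and four upright parcels in a level tray. The log button is clear at (397,95). Now I'll press it.

Request:
{"method": "carry_out", "body": {
  "moves": [
    {"dx": 0.3,"dy": 0.6,"dz": -1,"twist": 0,"fingers": 255},
    {"dx": 0.2,"dy": 0.5,"dz": -3,"twist": 0,"fingers": 255},
    {"dx": 0,"dy": 0,"dz": -4,"twist": 0,"fingers": 255},
    {"dx": 0,"dy": 0,"dz": -2,"twist": 0,"fingers": 255},
    {"dx": 0,"dy": 0,"dz": -1,"twist": 0,"fingers": 255}
  ]
}}

```text
time_s: 38.55
eef_pos: [414.8, 186.5, 75.6]
tool_rot: [[0.994, 0.058, -0.092], [0.058, -0.998, -0.0], [-0.092, -0.005, -0.996]]
contact_force: [0.6, 0.2, -0.5]
opening: 0.3
```

```bash
python3 - <<'E'
from h import *
optics.camera("top"); optics.camera("top"); state()
E
```

```text
t 38.65 tcp [413.9 186.1  75.9] jaw 93.3 tilt 5.429 F [ 0.6 -0.4 -0.3] open 0.2 q [0.37 0.46 2.03 0.05 0.74 1.85]
```

Request:
{"method": "carry_out", "body": {
  "moves": [
    {"dx": -0.6,"dy": 0.2,"dz": -0.8,"twist": 0,"fingers": 255},
    {"dx": 0,"dy": 0,"dz": -0.5,"twist": 0,"fingers": 255},
    {"dx": 0,"dy": 0,"dz": 0,"twist": 0,"fingers": 255}
  ]
}}

```text
time_s: 38.9
eef_pos: [409.1, 188.0, 62.1]
tool_rot: [[0.994, 0.056, -0.093], [0.056, -0.998, -0.001], [-0.093, -0.005, -0.996]]
contact_force: [-0.5, -0.4, 0.8]
opening: 0.3
```

Request:
{"method": "carry_out", "body": {
  "moves": [
    {"dx": 0,"dy": 0,"dz": -0.5,"twist": 0,"fingers": 255},
    {"dx": 0,"dy": 0,"dz": -0.4,"twist": 0,"fingers": 255},
    {"dx": 0,"dy": 0,"dz": -0.3,"twist": 0,"fingers": 255}
  ]
}}

```text
time_s: 39.15
eef_pos: [410.1, 188.4, 51.0]
tool_rot: [[0.994, 0.056, -0.09], [0.056, -0.998, 0.001], [-0.09, -0.006, -0.996]]
contact_force: [-1.5, -0.7, 4.9]
opening: 0.7
```

Request:
{"method": "carry_out", "body": {
  "moves": [
    {"dx": 0,"dy": 0,"dz": -0.3,"twist": 0,"fingers": 255},
    {"dx": 0,"dy": 0,"dz": -0.2,"twist": 0,"fingers": 255}
  ]
}}

```text
time_s: 39.32
eef_pos: [410.3, 188.5, 49.6]
tool_rot: [[0.994, 0.056, -0.091], [0.057, -0.998, 0.0], [-0.091, -0.006, -0.996]]
contact_force: [-9.2, -5.7, 48.9]
opening: 0.4
```

The button is at its hard stop: the force jumped from 5 to 49 N and movement stopped. I'll retract and check.

Request:
{"method": "carry_out", "body": {
  "moves": [
    {"dx": 0,"dy": 0,"dz": 1,"twist": 0,"fingers": 255},
    {"dx": 0,"dy": 0,"dz": 3,"twist": 0,"fingers": 255},
    {"dx": 0,"dy": 0,"dz": 4,"twist": 0,"fingers": 255},
    {"dx": 0,"dy": 0,"dz": 4,"twist": 0,"fingers": 255},
    {"dx": 0,"dy": 0,"dz": 3,"twist": 0,"fingers": 255},
    {"dx": 0,"dy": 0,"dz": 0,"twist": 0,"fingers": 255}
  ]
}}

```text
time_s: 39.82
eef_pos: [410.2, 188.4, 207.1]
tool_rot: [[0.994, 0.056, -0.089], [0.057, -0.998, 0.001], [-0.089, -0.006, -0.996]]
contact_force: [0.6, -0.4, -0.0]
opening: 0.4
```

```bash
python3 - <<'E'
from h import *
state(); tray(); intray("scene"); button("scene")
im,d=optics.camera("scene"); P=cloud(d,optics.camera_model("scene"))-[633.9,-114.7,0]; a=np.radians(4.65)
X=P[...,0]*np.cos(a)+P[...,1]*np.sin(a); Y=-P[...,0]*np.sin(a)+P[...,1]*np.cos(a); z=P[...,2]
k=(d>0)&(abs(X)<130)&(abs(Y)<30)&(z>40)
print(np.percentile(X[k],[.5,99.5]),[(u,np.round(np.percentile(z[k&(abs(X-u)<6)],98),1)) for u in(-104,-90,0,90,104)])
scan("scene",42,66,(100,950,-800,0))
print(workorder.sign_off()); state()
E
```

```text
t 39.82 tcp [410.2 188.4 207.1] jaw 93.2 tilt 5.109 F [ 0.6 -0.4 -0. ] open 0.4 q [0.38 0.23 1.96 0.04 1.03 1.87]
tray rim [550.5 229.8] [170.7 402.4] 4.6 floor z 59.5 slope deg 0.13 -0.03
in tray frame scene
c 2 84 size 55 42 ang 89.5 z 109 n 248 px 418 145
c -27 -1 size 78 53 ang 0.2 z 119 n 545 px 391 155
c 53 -2 size 52 41 ang 89.9 z 109 n 266 px 413 173
c 1 -87 size 53 41 ang 89.5 z 109 n 284 px 377 180
scene
c 407 190 size 23 15 ang 9.2 z 54 n 34 px 352 150
[-105.41193467  108.48056387] [(-104, np.float64(79.3)), (-90, np.float64(76.1)), (0, np.float64(76.2)), (90, np.float64(75.9)), (104, np.float64(79.5))]
c 544 -141 size 28 7 ang 14.9 z 61 n 35 px 289 248
c 621 -135 size 119 9 ang 7.6 z 61 n 125 px 312 270
c 724 -125 size 74 34 ang 41.9 z 58 n 97 px 343 297
the job is handed in; nothing more can be done
None
the job is handed in; nothing more can be done
```

The job is done and handed in at about 40 s. I packed all four parcels I could find (one large, three small), then snapped the tube into the holder, then pressed the log button.

- **Parcels and tray:** The parcels stand upright and apart on the tray floor. The large one is at (-27, 0) mm from the tray's centre and the smalls are at (53, 0), (1, -86) and (2, 84), so the load is balanced to within a millimetre or two. The tray reads level within about 0.2° and stayed within about 1 mm of where it started.
- **Tube:** It is seated level at the right height, with its axis about 55 mm above the counter, and lies about 1–1.5 mm off centre along the holder.
- **Log button:** I pressed it to its hard stop and it sprang back. The robot was clear of everything at hand-in.

**Flaws:**
- The wrist force spiked to 91 N as the tube bottomed out (the limit is 120 N) and to 49 N on the button. Both pushes were through the fingers, not the gripper's body.
- The tool leaned up to about 6° during the run; the parcels still stand upright and the tube lies level.
- My last two checks of the tube's position along its axis differ by about 1 mm.

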